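# Load the forming die and pull the hand press three clicks

### The job

Slide the steel forming die, cap end first, into the slot in the bed of the hand press from its open side until it is fully home against the end stop, with the press handle still up. Then pull the ball handle down through exactly three clicks of its toothed quadrant, counted by feel, and finish still holding the handle down there, short of a fourth click, so that the sprung pad stays pressed on the brass cap; the handle springs back up if let go. Leave the other things on the bench where they are.

Things in the scene. Friction and masses are not known exactly. Their poses are not given: they have to be found in the camera images.
- press: Small cast-iron hand press bolted to the bench, 190 mm deep, 184 mm wide over its feet, 214 mm tall (ram top 252 mm). Origin on the bench under the ram's axis; x points from the ram back to the column, y to the side where the die slot opens, z up. Head: |y| < 28 mm, front face at x = -30 mm, underside 106 mm above the bench. Handle and quadrant are on the -y side.
- slot_mouth (a point): Mouth of the die slot, at bed level (26 mm above the bench), press axes. The slot runs 80 mm along -y from here to an end stop, 63 mm wide for the 60 mm die plate. Outside, guides flare to 87 mm over the next 29 mm of +y; the flat bed ends 30 mm out. From 10 mm inside, lips hang over both edges: underside 12.5 mm above the bed (plate 10 mm thick), 48 mm apart.
- bed_home (a point): Point fixed to the press where the centre of the die's tang (point die_tang) stands when the die is fully home: press frame (0, 90.5, 46) mm. Its axes are those of the press; the die goes in along its -y, its own y along the press's y.
- die_tang (a point): Centre of the die's tang, an upright steel block 22 (x) x 45 (y) x 40 mm tall at the die's tail; the die's underside is 20 mm lower. Towards -y from it: die plate 60 mm wide, 10 mm thick, 108 mm long (y -22.5 to -130.5 mm), with a brass cap disc 40 mm across, 4 mm thick, 90.5 mm from here. Die 0.45 kg, centre of mass 44 mm from here. It starts flat on the bench.
- handle (a joint): Handle angle, rad: 0 at its upper rest, growing as it is pulled down (to 1.25), turning about a level axis along the press's y. A return spring pulls back with about 7 to 9 N at the ball and lifts the handle again if it is let go. It drives the ram down 22 mm per rad; the pad meets the cap at about 0.23 rad.
- handle_ball (a point): Centre of the black ball knob, 32 mm across, on the curved handle's end, 170 mm from the hinge axis. At rest 299 mm above the bench, 97 mm ahead (press -x) of the hinge axis and 139 mm above it; it swings forward and down in the press's x-z plane. The bar (12 mm) enters from the hinge side; front, top and both sides are free.
- handle_hinge (a point): Point on the handle's hinge axis in the plane in which the ball swings, fixed to the press: press frame (33, -85, 160) mm; its axes are those of the press.
- quadrant: Steel toothed sector, 60 mm radius, beside the head, clamped at a new angle each time; a sprung plunger on the handle clicks over its teeth, every 0.18 rad. Each click: the pull grows 2 to 3 N over 15 mm of ball travel, falls 6 N over the next 12 mm, then recovers. First crest at 0.12 to 0.30 rad of handle. Origin on the hinge axis; ball elevation in this frame at the crests: 0.75, 0.57, 0.39, 0.21 rad.
- pad: Sprung round presser pad, 32 mm across, under the ram; origin at the centre of its lower face, 45 mm above the bench when the handle is up (19 mm above the bed).
- drum_a: Bystander: unfinished drum blank, an open brass tub 75 mm across and 90 mm tall, standing.
- drum_b: Bystander: second, equal drum blank (75 mm across, 90 mm tall).
- mallet: Bystander: turned boxwood mallet standing on its head, 86 mm across, 210 mm tall.
- spindle: Bystander: square steel spindle bar 190 x 10 x 10 mm lying flat, with a brass collar; its length is its y axis.
- rivet_tin: Bystander: round tin 68 mm across, 52 mm tall.
- collar: Bystander: brass ring collar 42 mm across, 14 mm tall.
- square: Bystander: fitter's try square lying flat: wooden stock 18 x 90 x 14 mm (origin at its centre), steel blade 120 x 22 mm off to its +x.
Mind the look-alikes: they are no part of the job. Of the things that look like the part that bears die_tang, the middle-sized one is meant.

How it is judged:
On the way, in this order (a step that is already met when the one before it is completed fails the run):
1. the die is fully home in the slot, the handle still up (x of die_tang in the frame of bed_home between -0.004 and 0.004 m and y of die_tang in the frame of bed_home between -0.0025 and 0.0025 m and z of die_tang in the frame of bed_home between -0.003 and 0.003 m and angle between the y axis of die_tang and the y axis of bed_home, either way round below 0.06 rad and value of joint handle below 0.08 rad), for 0.2 s.
2. the handle is down past the third click and short of the fourth (z of handle_ball in the frame of quadrant between 0.0346 and 0.0631 m), for 0.2 s.
At the end, for the whole second after the job is handed in: Die home: tang within 2.5 mm of bed_home along the slot, 4 mm across, 3 mm in height, 0.06 rad; handle past the third tooth's crest by 0.01 rad, not over the fourth's, and still; fingers bear on it with over 1 N; pad presses the cap with over 3 N (all of step 2 and x of die_tang in the frame of bed_home between -0.004 and 0.004 m and y of die_tang in the frame of bed_home between -0.0025 and 0.0025 m and z of die_tang in the frame of bed_home between -0.003 and 0.003 m and angle between the y axis of die_tang and the y axis of bed_home, either way round below 0.06 rad and contact force between the fingers and handle above 1 N and contact force between pad and die above 3 N and velocity of joint handle between -0.15 and 0.15 rad/s); the arm keeps its last pose, push and grip.
It fails at once if a fourth click (z of handle_ball in the frame of quadrant below 0.0304 m).
It fails at once if the handle is pulled while the die is not home (value of joint handle above 0.12 rad and (y of die_tang in the frame of bed_home above 0.004 m or y of die_tang in the frame of bed_home below -0.004 m)).
It fails at once if a bystander is pushed aside or knocked over (distance of any of drum_a, drum_b, mallet, spindle, rivet_tin, collar, square from where it was at the start of the episode above 0.025 m or angle between any of drum_a, drum_b, mallet's own z axis and vertical above 0.3 rad).
It also fails if it takes over 72 s, if anything falls off the work surface, if the arm or the gripper's body presses on something with over 40 N, if the wrist force passes 120 N, or if a joint passes its speed limit or range.

### The arm

A 6-joint arm with a two-finger parallel gripper is mounted at the origin on the work surface. World frame = base frame: x ahead of the robot, y to its left, z up, the work surface at z = 0. Lengths are in m, angles in rad, forces in N, time in s.
With the tool pointing down it reaches from about 0.35 to 0.775 m from the base axis. Payload 5.5 kg.
Tool frame: the origin (TCP) lies between the finger pads; the fingertips stand 19 mm ahead of it and the grasp point (between the pads) is the TCP; z points along the fingers, y is the direction in which the jaws open and shut (so a half turn about z gives the same grasp; the last joint's range is limited). The gripper opens to 85 mm and grips with 20 to 120 N. Pads are 22 mm wide; open, the fingers measure 114 mm over their backs; the gripper's body (76 mm by 85 mm) begins 54 mm behind the grasp point. The pads swing forward as they close: fully open they stand 13 mm farther back than shut.
Start: joints at [1.12, 0.313, 0.046, 1.304, 0, 1.431], TCP at [0.176, 0.547, 0.25] pointing down, gripper open.
Joint ranges: [-2.76, 2.76], [-0.86, 1.69], [-1.03, 1.26], [-2.2, 2.34], [-1.47, 1.5], [-3.14, 3.14]. Speed limits (rad/s): [2.57, 2.57, 3.14, 3.14, 3.14, 3.14].

### API

Orientations are given as a unit quaternion [w, x, y, z].
In Python, from workcell import get_state, cams, workorder gives the robot as it stands.
- The arm moves only by the tool play_rows, never from a script. Its argument "series" is text: rows parted by semicolons, each of 7 numbers parted by spaces: the opening in per cent of the stroke, from 0 (shut) to 100 (fully open), then the shift along the tool's x, y, z in cm, then the turn, a rotation vector about the tool's x, y, z in degrees. A call has 1 to 12 rows; each row shifts and turns the commanded pose from where the row before left it, along the tool's axes as they then stand; what a row does not reach is not made up. A row lasts 1/8 s, in which the tool goes at most 62.5 mm and 10.7 degrees, less where a joint would pass 70% of its speed; a pose out of reach is approached as far as the arm can. A call with a gripper value outside its range is refused whole. The fingers move at their own pace and stop on an object; "newtons" is the grip in N (left out, the last holds). Time passes only in rows, so rows that do not move let the fingers close. It gives the time, the measured TCP pose, the force and the opening at its end, in the units of the state.
- get_state(): the state, without advancing time (a new reading comes with each control period).
- cams.read_camera(name): name is "scene" or "top" or "wrist"; returns the picture (480x640x3 uint8, red, green, blue); there is no depth.
- cams.get_calibration(name): a dict with "fx", "fy", "cx", "cy" (pixels), "rvec" (rotation vector, rad) and "tvec" (3), from world to camera coordinates, as OpenCV has them. Camera axes: x right, y down, z forward; pixel columns grow to the right and rows downward; lengths in m; the calibration is good to about 2 mm. A picture is of the moment at which its call begins: read the wrist's pose just before it. get_calibration takes no time and is no camera call; for the wrist camera it gives the pose at the moment of the call.
- workorder.hand_in(): hands the job in, once; it reports no verdict.
The state is a dict: "clock": time; "joint_pos": joint angles; "qvel": joint speeds; "tau": joint torques, N m; "tcp_pos": TCP position; "orientation": TCP orientation; "wrist_force": force on the tool from outside, world axes, zero at the start; "ft_torque": the same for the moment, N m; "finger_gap": finger opening in m.
Only numpy, scipy, OpenCV 4.12 (cv2) and the standard library are available. Lean on these libraries where they do the work, as an engineer would, in place of code of your own. Each camera call takes 0.05 s, during which the arm holds its last target.

## Working session

There is one attempt and no reset: what is moved stays moved. The work goes in short steps, Python scripts to look and compute and a tool call to move; the robot and the scene stay as the last step left them, time stands still between calls to the robot, and variables do not carry over. Pictures are saved under pics/ and viewed, and the job is handed in when it is done.

Besides the shell and the picture viewer there is one more tool, called after "Request:" by a JSON object that holds its "fn" and its "kwargs". play_rows: Moves the arm, as the interface text tells. Its arguments: {"type":"object","properties":{"series":{"type":"string"},"newtons":{"type":"number"}},"required":["series"]}

```bash
ls; mkdir -p pics; python3 - <<'E'
from workcell import get_state, cams, workorder
import cv2
print(get_state())
for n in ["scene","top","wrist"]:
    c=cams.get_calibration(n); print(n,c)
    im=cams.read_camera(n); cv2.imwrite(f"pics/a_{n}.png",im[:,:,::-1])
E
```

```text
pics
{'clock': 0.0, 'joint_pos': array([ 1.12037922e+00,  3.13988583e-01,  4.49463956e-02,  1.30358943e+00,
       -9.59678493e-06,  1.43120033e+00]), 'qvel': array([-1.01948290e-03, -5.05831989e-05,  1.22941553e-03, -1.65058415e-04,
        2.36271221e-04, -9.42690724e-04]), 'tau': array([ 2.39140652e-03, -4.80620706e+01,  2.98535442e+01,  1.91245554e-02,
       -1.77289462e-04,  5.67350156e-06]), 'tcp_pos': array([0.17565322, 0.54700066, 0.24940224]), 'orientation': array([-2.62210639e-04,  1.54785650e-01,  9.87947651e-01, -8.79398139e-04]), 'wrist_force': array([ 0.45903584,  0.54531236, -0.07265614]), 'ft_torque': array([ 0.08344359,  0.01800982, -0.03119505]), 'finger_gap': 0.08521657181576688}
scene {'fx': 471.40522633514723, 'fy': 471.40522633514723, 'cx': 322.3434291386513, 'cy': 240.90948966238003, 'rvec': array([ 2.32297449,  1.11234051, -0.34934851]), 'tvec': array([-0.3535319 , -0.16736197,  1.67647494])}
top {'fx': 522.6722599876857, 'fy': 522.6722599876857, 'cx': 312.0721137007963, 'cy': 236.31066051447812, 'rvec': array([ 2.19568106, -2.18190486,  0.08757293]), 'tvec': array([0.04010006, 0.49742179, 1.70523488])}
wrist {'fx': 386.26127869478836, 'fy': 386.26127869478836, 'cx': 321.0426901765682, 'cy': 237.55391408454824, 'rvec': array([-2.35210318, -1.71146371, -0.2346695 ]), 'tvec': array([-0.5738083 , -0.03380894,  0.37801227])}
```

View pics/a_scene.png

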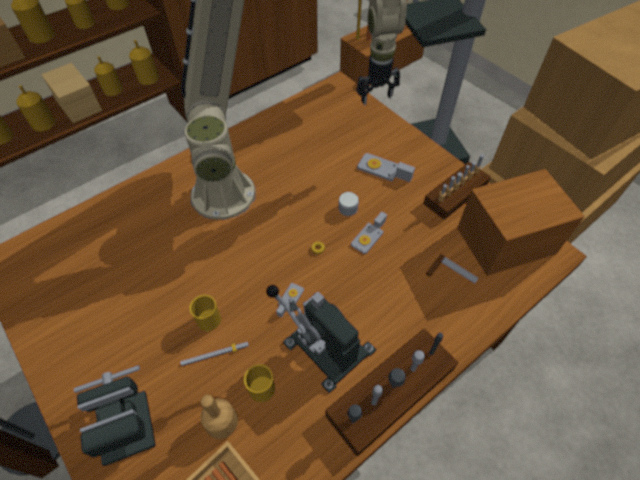

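View pics/a_top.png

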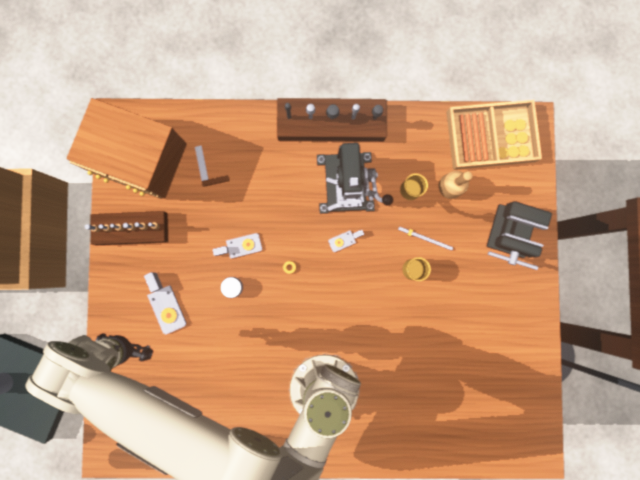

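View pics/a_wrist.png

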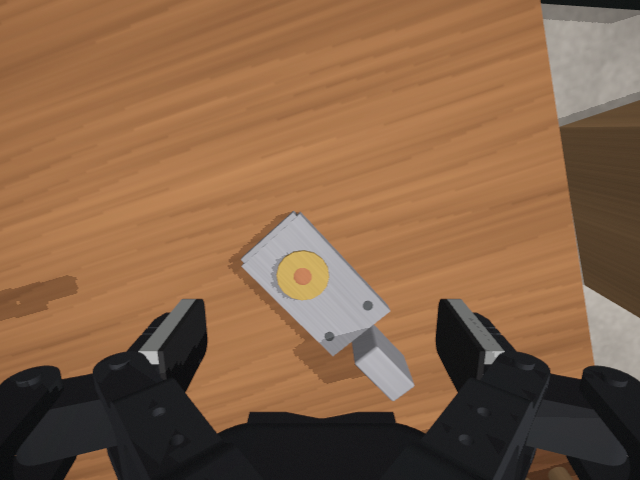

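```bash
cat > h.py <<'E'
from workcell import get_state, cams, workorder
import numpy as np, cv2
from scipy.spatial.transform import Rotation as R
def Rt(c): return cv2.Rodrigues(np.array(c["rvec"]))[0], np.array(c["tvec"])
def unp(c,uv,z):
    r,t=Rt(c); d=r.T@np.array([(uv[0]-c["cx"])/c["fx"],(uv[1]-c["cy"])/c["fy"],1.]); o=-r.T@t
    return o+d*(z-o[2])/d[2]
def proj(c,p):
    r,t=Rt(c); q=r@np.array(p)+t; return np.array([c["fx"]*q[0]/q[2]+c["cx"],c["fy"]*q[1]/q[2]+c["cy"]])
def shot(n,name,crop=None,s=1):
    c=cams.get_calibration(n); im=cams.read_camera(n)[:,:,::-1]
    cv2.imwrite(f"pics/{name}_raw.png",im)
    if crop: x0,y0,x1,y1=crop; im=im[y0:y1,x0:x1]
    if s!=1: im=cv2.resize(im,None,fx=s,fy=s,interpolation=cv2.INTER_CUBIC)
    cv2.imwrite(f"pics/{name}.png",im); return c
def toolR(s=None):
    q=(s or get_state())["orientation"]; return R.from_quat([q[1],q[2],q[3],q[0]])
def delta(p,Rw=None,s=None):
    """shift (cm, tool axes) and rotvec deg to reach tcp p, orientation Rw"""
    s=s or get_state(); r=toolR(s)
    d=r.inv().apply(np.array(p)-s["tcp_pos"])*100
    rv=np.zeros(3) if Rw is None else np.degrees((r.inv()*Rw).as_rotvec())
    return d,rv
E
python3 - <<'E'
from h import *
im=cv2.imread("pics/a_top.png")
cv2.imwrite("pics/b1.png",cv2.resize(im[130:330,190:430],None,fx=3.3,fy=3,interpolation=2)[:600,:800])
c=cams.get_calibration("top")
for uv in [(213,252),(262,240),(249,244),(345,240),(168,305),(347,182)]: print(uv,unp(c,uv,0.01))
E
```

```text
(213, 252) [0.44366892 0.36966905 0.01      ]
(262, 240) [0.48438841 0.20867227 0.01      ]
(249, 244) [0.4708644 0.2514227 0.01     ]
(345, 240) [ 0.48618378 -0.06593635  0.01      ]
(168, 305) [0.26923648 0.51330727 0.01      ]
(347, 182) [ 0.68022848 -0.07233002  0.01      ]
```

View pics/b1.png

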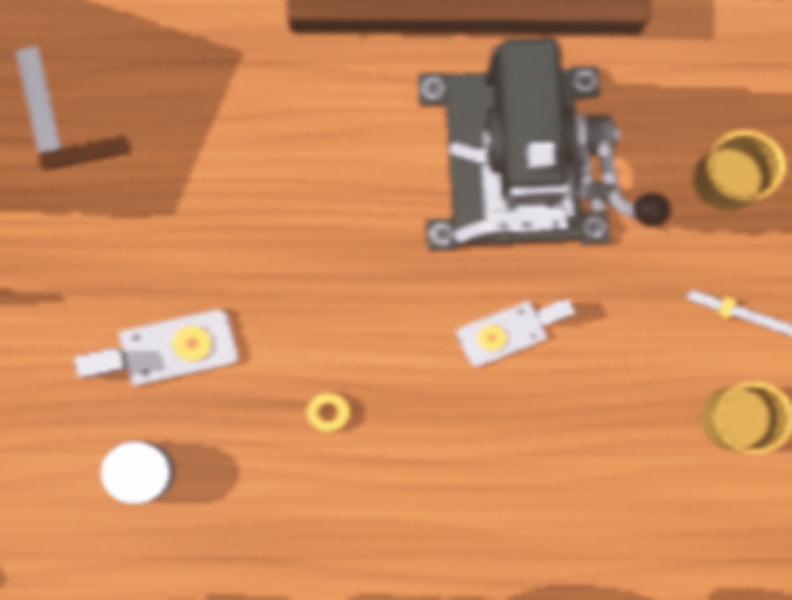

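```bash
python3 - <<'E'
from h import *
th=0.225
y=np.array([np.cos(th),np.sin(th),0]);z=np.array([0,0,-1.]);x=np.cross(y,z)
print(delta([0.447,0.35,0.22],R.from_matrix(np.c_[x,y,z])))
c=cams.get_calibration("wrist"); r,t=Rt(c); print("cam",-r.T@t, r.T[:,2])
E
```

```text
(array([-31.85762499, -10.46796779,   2.96921326]), array([-7.59072684e-02,  2.99386830e-02,  5.92994623e+01]))
cam [0.11018044 0.56821615 0.37203841] [ 0.25797333 -0.08510637 -0.96239631]
```

Request:
{"fn": "play_rows", "kwargs": {"series": "100 -4 -1.31 0.4 0 0 0;100 -4 -1.31 0.4 0 0 0;100 -4 -1.31 0.4 0 0 0;100 -4 -1.31 0.4 0 0 0;100 -4 -1.31 0.4 0 0 0;100 -4 -1.31 0.4 0 0 0;100 -4 -1.31 0.4 0 0 0;100 -4 -1.31 0.2 0 0 0"}}

```text
clock: 1.15
tcp_pos: [0.4493, 0.3488, 0.2198]
orientation: [-0.0, 0.155, 0.988, -0.0]
wrist_force: [0.1, 0.4, 0.5]
finger_gap: 0.0859
```

Request:
{"fn": "play_rows", "kwargs": {"series": "100 0 0 0 0 0 8.5;100 0 0 0 0 0 8.5;100 0 0 0 0 0 8.5;100 0 0 0 0 0 8.5;100 0 0 0 0 0 8.5;100 0 0 0 0 0 8.5;100 0 0 0 0 0 8.3"}}

```text
clock: 2.02
tcp_pos: [0.4482, 0.3497, 0.2199]
orientation: [-0.0, 0.625, 0.781, -0.0]
wrist_force: [-0.0, 0.1, -0.2]
finger_gap: 0.0854
```

```bash
python3 - <<'E'
from h import *
c=shot("wrist","c1"); s=get_state(); print(s["clock"],s["tcp_pos"],s["joint_pos"],toolR(s).as_matrix())
E
```

```text
2.075 [0.44825931 0.34971202 0.21993349] [ 5.21326617e-01  3.11306775e-01 -3.11621556e-02  1.22910859e+00
  3.20054798e-05  1.87602303e+00] [[-2.14421949e-01  9.76740880e-01 -6.93354542e-04]
 [ 9.76741105e-01  2.14421741e-01 -3.61302209e-04]
 [-2.04228349e-04 -7.54699006e-04 -9.99999694e-01]]
```

View pics/c1.png

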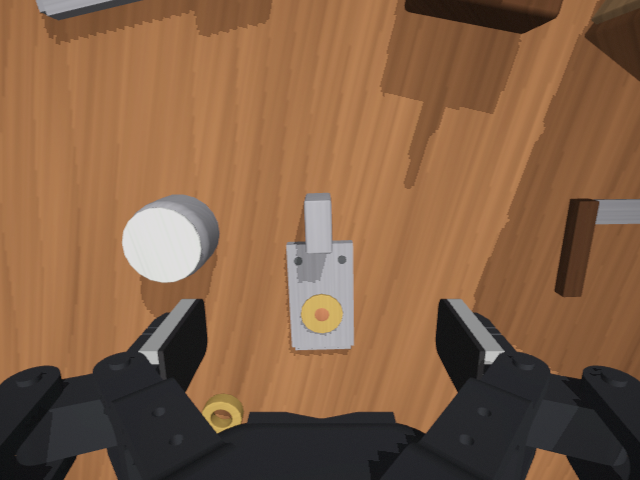

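```bash
python3 - <<'E'
from h import *
im=cv2.imread("pics/c1_raw.png"); cv2.imwrite("pics/c2.png",cv2.resize(im[180:360,270:370],None,fx=3.3*1.8,fy=3.3,interpolation=2) if 0 else cv2.resize(im[180:360,260:380],None,fx=3.3,fy=3.3,interpolation=2))
E
```

```text
(no output)
```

View pics/c2.png

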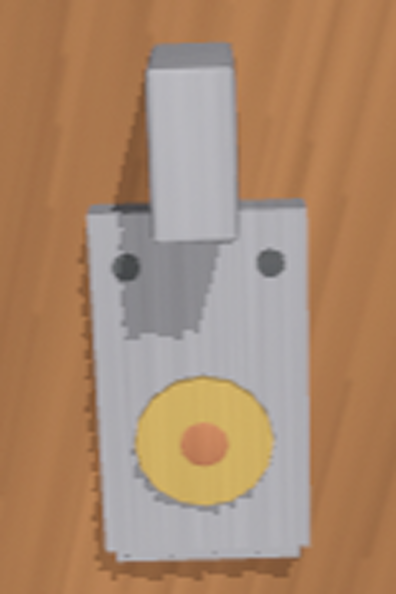

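```bash
python3 - <<'E'
from h import *
c=cams.get_calibration("wrist")
f=lambda p,z: unp(c,(p[0]/3.3+260-.35,p[1]/3.3+180-.35),z)[:2]
T=np.array([f(p,.04) for p in [(148,69),(232,66),(238,239),(154,241)]])
P=np.array([f(p,.01) for p in [(88,213),(305,207),(310,548),(105,556)]])
C=f((204,443),.014); print(T,P,C,sep="\n")
n=np.linalg.norm
print("tang w,l",n(T[1]-T[0]),n(T[3]-T[0]),"plate",n(P[1]-P[0]),n(P[2]-P[1]),n(P[3]-P[2]))
tc=T.mean(0); print("tc",tc,"cap dist",n(tc-C))
d=tc-C; print("theta",np.arctan2(-d[0],d[1]))
e=(P[0]+P[1]-P[2]-P[3])/2; print(np.arctan2(-e[0],e[1]))
E
```

```text
[[0.4322734  0.36030895]
 [0.45181257 0.36529624]
 [0.46278722 0.32309451]
 [0.44244551 0.31814326]]
[[0.42417434 0.31239855]
 [0.48150482 0.32658681]
 [0.50737038 0.22517631]
 [0.44895273 0.20977998]]
[0.46923863 0.25375867]
tang w,l 0.020165624300428765 0.04337530488220367 plate 0.05906005927526106 0.1046571320223157 0.06041249894600741
tc [0.44732967 0.34171074] cap dist 0.09063977548006141
theta 0.24413246878073516
0.2433019949346621
```

```bash
python3 - <<'E'
from h import *
c=cams.get_calibration("top")
f=lambda p,z: unp(c,(p[0]/3.3+190,p[1]/3+130),z)
for p in [(432,88),(585,80),(596,227),(440,234)]: print(f(p,.015))
print("ramtop",f((541,154),.252),"ball",f((652,210),.299))
s=get_state();y=np.array([1,0,0.]);z=np.array([0,0,-1.]);x=np.cross(y,z)
print(delta([0.62,0.07,0.33],R.from_matrix(np.c_[x,y,z])))
E
```

```text
[0.75510017 0.01525956 0.015     ]
[ 0.76534605 -0.13962462  0.015     ]
[ 0.60059005 -0.15043543  0.015     ]
[0.59168866 0.00644073 0.015     ]
ramtop [ 0.6393199  -0.07412652  0.252     ] ball [ 0.57929389 -0.16335697  0.299     ]
(array([-31.00536837,  10.76867493, -11.00844924]), array([-0.04180833,  0.01632805, 12.38161173]))
```

Request:
{"fn": "play_rows", "kwargs": {"series": "100 0 0 -5.5 0 0 4.5;100 0 0 -5.5 0 0 4.5;100 -5.0 0.8 0 0 0 0;100 -5.0 0.8 0 0 0 0;100 -5.0 0.8 0 0 0 0;100 -5.0 0.8 0 0 0 0;100 -5.0 0.8 0 0 0 0;100 -5.0 0.8 0 0 0 0;100 -2.0 0.8 0 0 0 0;100 0 0 0 0 0 0"}}

```text
clock: 3.32
tcp_pos: [0.5265, 0.0334, 0.3298]
orientation: [-0.0, 0.683, 0.73, -0.0]
wrist_force: [-0.0, 0.2, -0.2]
finger_gap: 0.0854
```

```bash
python3 - <<'E'
from h import *
c=shot("wrist","d1"); s=get_state(); print(s["clock"],s["tcp_pos"],s["joint_pos"])
E
```

```text
3.375 [0.52611251 0.03445212 0.32998   ] [-8.73106294e-02  2.10530546e-01  1.03237859e-01  1.46433501e+00
  7.03268863e-04  1.41563140e+00]
```

View pics/d1.png

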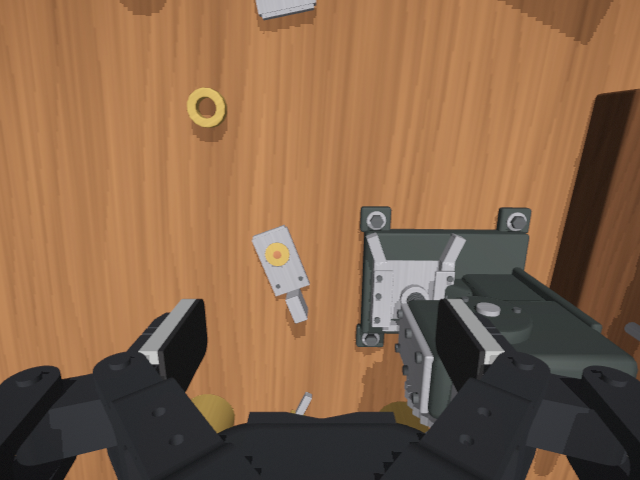

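```bash
python3 - <<'E'
from h import *
im=cv2.imread("pics/d1_raw.png"); cv2.imwrite("pics/d2.png",cv2.resize(im[200:350,345:545],None,fx=4,fy=4,interpolation=2))
E
```

```text
(no output)
```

View pics/d2.png

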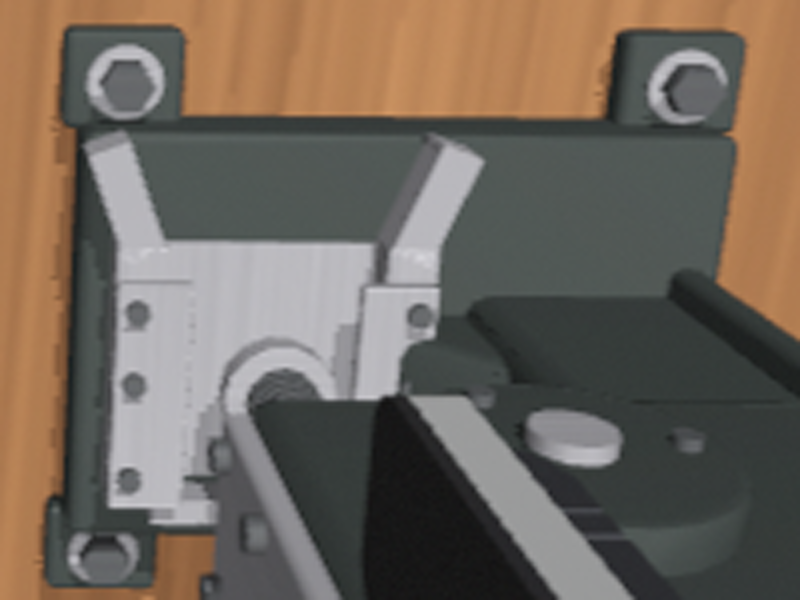

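```bash
python3 - <<'E'
from h import *
c=cams.get_calibration("wrist")
f=lambda p,z: unp(c,(p[0]/4+345-.4,p[1]/4+200-.4),z)
A=f((165,242),.026);B=f((377,242),.026);print(A,B,np.linalg.norm(A-B))
d=B-A;print("theta",np.arctan2(d[1],d[0]))
print("base edge", f((84,133),.026)-0, f((737,138),.026)); d=f((737,138),.026)-f((84,133),.026); print(np.arctan2(d[1],d[0]))
print("lips gap L",f((190,282),.0435),f((364,288),.0435))
print("feet",f((125,86),.012),f((688,90),.012),f((103,556),.012))
d=f((688,90),.012)-f((125,86),.012);print(np.arctan2(d[1],d[0]),np.linalg.norm(d))
for th in (0.05,0.06):
  Rm=np.array([[np.cos(th),-np.sin(th)],[np.sin(th),np.cos(th)]])
  o=B[:2]-Rm@[.0315,.040]; print(th,o,"home",o+Rm@[0,.0905])
E
```

```text
[ 0.60647037 -0.03910927  0.026     ] [ 0.66814264 -0.03506104  0.026     ] 0.06180498364210398
theta 0.06554688994982982
base edge [ 0.57972584 -0.0079053   0.026     ] [0.76626326 0.00286211 0.026     ]
0.057658538938138305
lips gap L [ 0.61131724 -0.04466304  0.0435    ] [ 0.66048191 -0.04324008  0.0435    ]
feet [0.59224091 0.00342658 0.012     ] [0.75691273 0.01303901 0.012     ] [ 0.60125154 -0.15049675  0.012     ]
0.058307111962871805 0.16495213098917247
0.05 [ 0.63868117 -0.0765854 ] home [0.63415806 0.0138015 ]
0.06 [ 0.63909788 -0.07687793] home [0.63367114 0.01345922]
```

```bash
cat >> h.py <<'E'
def down(th):
    y=np.array([np.cos(th),np.sin(th),0]);z=np.array([0,0,-1.]);return R.from_matrix(np.c_[np.cross(y,z),y,z])
E
python3 - <<'E'
from h import *
print(delta([0.447,0.342,0.12],down(.244)))
E
```

```text
(array([31.20311362, -5.79283536, 21.02783084]), array([ -0.03657414,  -0.05064608, -10.09242091]))
```

Request:
{"fn": "play_rows", "kwargs": {"series": "100 4.5 -0.83 1.0 0 0 0;100 4.5 -0.83 1.0 0 0 0;100 4.5 -0.83 2.0 0 0 0;100 4.5 -0.83 3 0 0 0;100 4.5 -0.83 3 0 0 0;100 4.5 -0.83 4 0 0 0;100 4.2 -0.81 4 0 0 0;100 0 0 3 0 0 -5;100 0 0 0 0 0 -5.1;100 0 0 0 0 0 0"}}

```text
clock: 4.62
tcp_pos: [0.4456, 0.3431, 0.12]
orientation: [-0.0, 0.615, 0.789, -0.0]
wrist_force: [0.1, 0.4, 0.2]
finger_gap: 0.0854
```

```bash
python3 - <<'E'
from h import *
s=get_state();print(delta([0.447,0.342,0.024],down(.244)),s["tcp_pos"])
E
```

```text
(array([-0.14372064,  0.12253896,  9.59521291]), array([-0.06360897, -0.00901396,  0.14652434])) [0.4455679  0.34310589 0.11995366]
```

Request:
{"fn": "play_rows", "kwargs": {"series": "100 -0.14 0.12 3 0 0 0;100 0 0 3 0 0 0;100 0 0 2.4 0 0 0;100 0 0 1.2 0 0 0;100 0 0 0 0 0 0"}}

```text
clock: 5.25
tcp_pos: [0.4482, 0.3409, 0.0242]
orientation: [-0.0, 0.616, 0.788, -0.0]
wrist_force: [0.4, 0.4, 1.0]
finger_gap: 0.0852
```

Request:
{"fn": "play_rows", "kwargs": {"series": "0 0 0 0 0 0 0;0 0 0 0 0 0 0;0 0 0 0 0 0 0;0 0 0 0 0 0 0;0 0 0 0 0 0 0;0 0 0 0 0 0 0;0 0 0 0 0 0 0;0 0 0 0 0 0 0", "newtons": 100}}

```text
clock: 6.25
tcp_pos: [0.449, 0.341, 0.0251]
orientation: [0.0, 0.616, 0.788, 0.001]
wrist_force: [-1.2, 0.2, 5.1]
finger_gap: 0.0208
```

```bash
python3 - <<'E'
from h import *
c=shot("wrist","e1"); s=get_state(); print(s["clock"],s["tcp_pos"],s["wrist_force"],s["finger_gap"])
print(delta([0.627,0.1287,0.12],down(.058)))
E
```

```text
6.3 [0.44896333 0.34093316 0.02506377] [-1.42762022  0.39962009  6.08515125] 0.02071191974485513
(array([-24.89248865,  12.1549463 ,  -9.49473038]), array([ 0.05332614, -0.03516871, 10.66491759]))
```

View pics/e1.png

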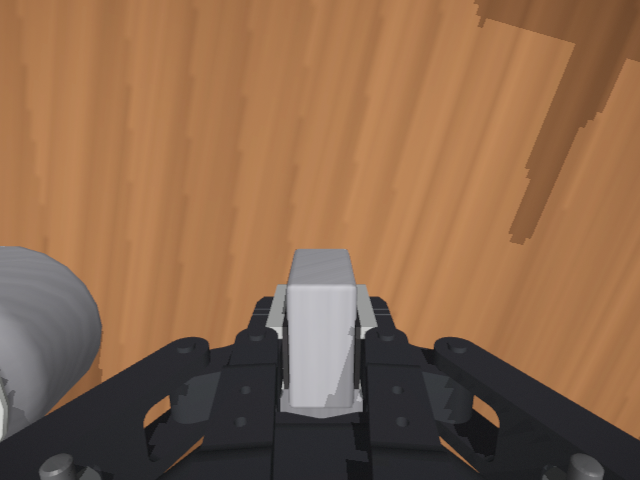

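Request:
{"fn": "play_rows", "kwargs": {"series": "0 0 0 -1 0 0 0;0 0 0 -3 0 0 0;0 0 0 -3 0 0 0;0 0 0 -2.5 0 0 0;0 0 0 0 0 0 0", "newtons": 120}}

```text
clock: 6.92
tcp_pos: [0.4497, 0.3413, 0.121]
orientation: [0.001, 0.616, 0.788, 0.002]
wrist_force: [0.5, 0.4, -5.2]
finger_gap: 0.0206
```

```bash
python3 - <<'E'
from h import *
c=shot("wrist","e2"); s=get_state(); print(s["clock"],s["tcp_pos"],s["wrist_force"],s["ft_torque"],s["finger_gap"])
shot("scene","e2s",(300,100,500,250),4)
print(delta([0.627,0.1287,0.12],down(.058)))
E
```

```text
6.975 [0.44883143 0.34080302 0.11945796] [ 0.23688457 -0.3733225  -5.43522644] [0.13441344 0.05132791 0.05682451] 0.020228299095809428
(array([-24.86456753,  12.24217885,  -0.16873428]), array([-0.06501241,  0.01586627, 10.66602346]))
```

View pics/e2.png

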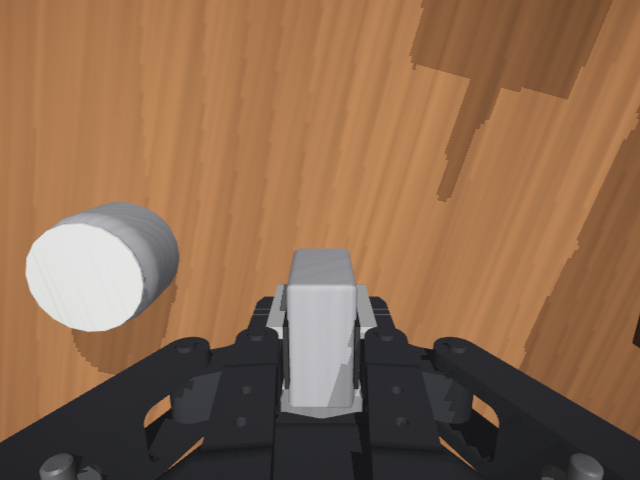

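View pics/e2s.png

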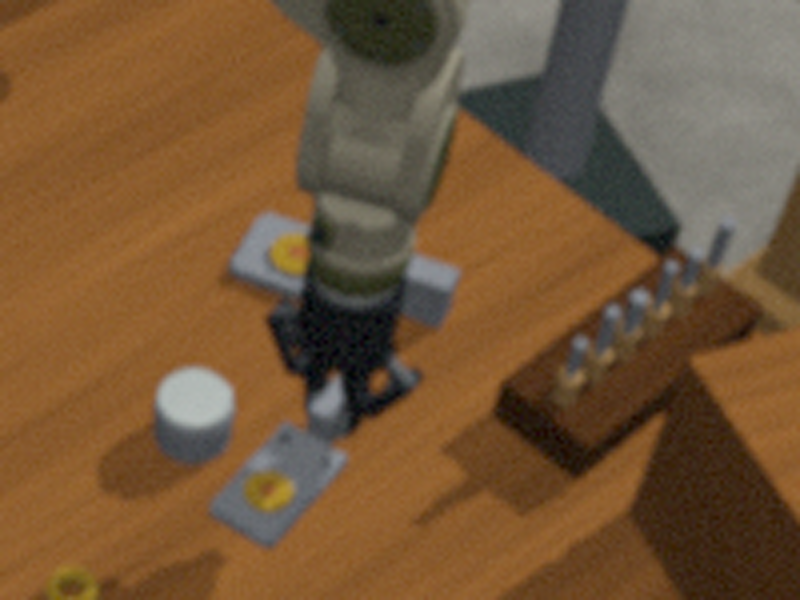

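```bash
python3 - <<'E'
from h import *
c=cams.get_calibration("wrist"); s=get_state()
z=s["tcp_pos"][2]+.015
P=np.array([unp(c,p,z) for p in [(288,285),(355,285),(353.5,406),(290.5,406)]])
q=toolR(s).inv().apply(P-s["tcp_pos"]);print(q*1000,q.mean(0)*1000)
print(np.linalg.norm(P[0]-P[1]),np.linalg.norm(P[0]-P[3]))
E
```

```text
[[ 23.56841241 -10.22372326 -14.99222058]
 [ 23.52597461   9.82789047 -15.01534971]
 [-19.38019014  10.26471373 -15.00855917]
 [-19.33739629 -10.49004807 -14.98461877]] [  2.09420015  -0.15529178 -15.00018706]
0.020051671979506996 0.04290663593175753
```

Request:
{"fn": "play_rows", "kwargs": {"series": "0 -2 1 0 0 0 0;0 -4 2 0 0 0 0;0 -4 2 0 0 0 0;0 -4 2 0 0 0 0;0 -4 2 0 0 0 0;0 -4 2 0 0 0 3;0 -2.7 1.3 0 0 0 4;0 0 0 0 0 0 3.67;0 0 0 0 0 0 0"}}

```text
clock: 8.15
tcp_pos: [0.6252, 0.1291, 0.1168]
orientation: [-0.002, 0.686, 0.727, -0.001]
wrist_force: [-0.2, 0.8, -5.1]
finger_gap: 0.0204
```

```bash
python3 - <<'E'
from h import *
s=get_state(); print(s["clock"],s["tcp_pos"],s["wrist_force"],s["ft_torque"],s["finger_gap"])
print(delta([0.6271,0.1266,0.052],down(.058)))
shot("scene","f1",(240,180,440,330),4); shot("top","f2",(250,120,450,270),4)
E
```

```text
8.15 [0.62523675 0.12912768 0.11682903] [-0.23058455  0.77217703 -5.11095839] [ 0.19365847 -0.00209077  0.03848338] 0.020428091796215183
(array([-0.26416038,  0.19893628,  6.48207444]), array([-0.24307202, -0.00946069, -0.01650757]))
```

View pics/f1.png

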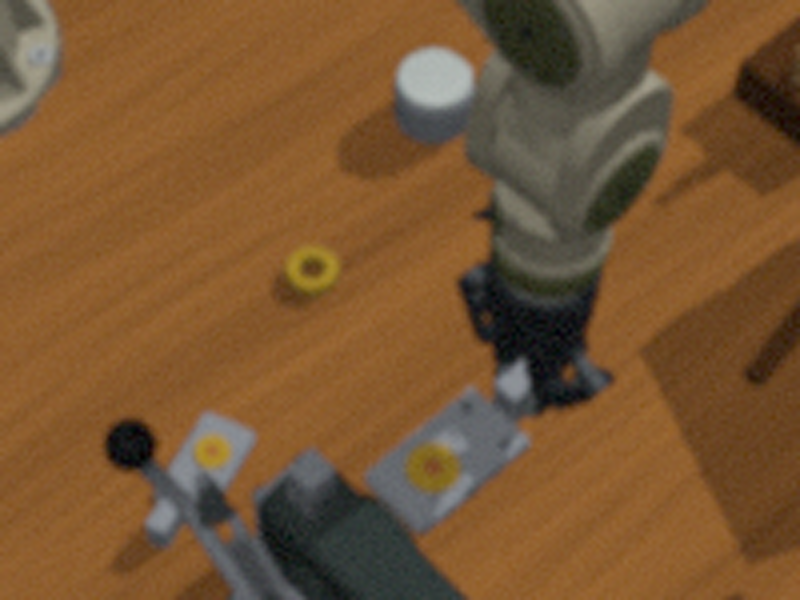

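View pics/f2.png

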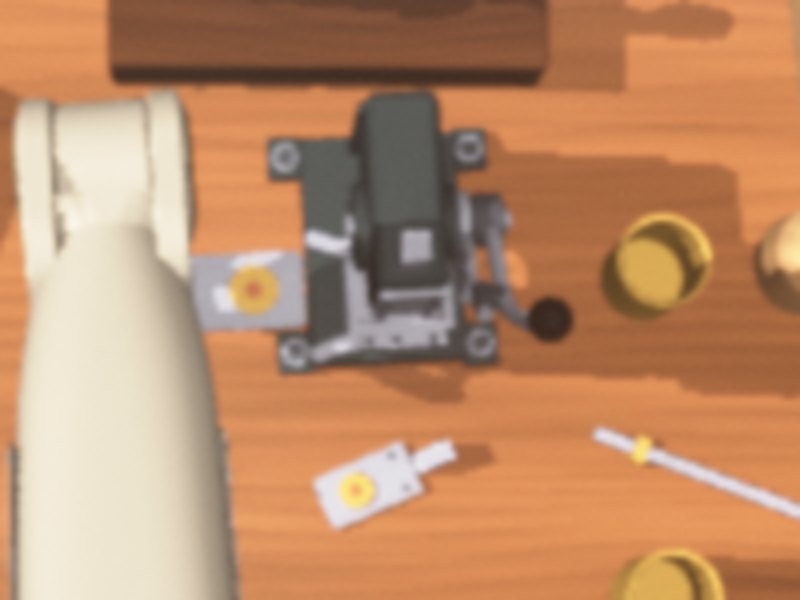

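Request:
{"fn": "play_rows", "kwargs": {"series": "0 -0.26 0.2 2 -0.24 0 0;0 0 0 2 0 0 0;0 0 0 1.5 0 0 0;0 0 0 0.9 0 0 0;0 0 0 0 0 0 0;0 0 0 0 0 0 0"}}

```text
clock: 9.0
tcp_pos: [0.6293, 0.1274, 0.056]
orientation: [0.002, 0.686, 0.727, 0.002]
wrist_force: [-0.4, -0.4, -3.8]
finger_gap: 0.0201
```

```bash
python3 - <<'E'
from h import *
s=get_state(); print(s["clock"],s["tcp_pos"],s["wrist_force"],s["ft_torque"],s["finger_gap"])
print(delta([0.6271,0.1266,0.052],down(.058)))
E
```

```text
9.0 [0.62934703 0.1274452  0.05599536] [-0.38585644 -0.39273288 -3.75451335] [ 0.20836961 -0.01428374  0.0249899 ] 0.020139978848779293
(array([-0.07133769, -0.23140236,  0.39828152]), array([ 0.31024999, -0.00589896,  0.01398092]))
```

Request:
{"fn": "play_rows", "kwargs": {"series": "0 0 0 0.1 0 0 0;0 0 0 0 0 0 0"}}

```text
clock: 9.25
tcp_pos: [0.6291, 0.1273, 0.0548]
orientation: [0.002, 0.686, 0.727, 0.002]
wrist_force: [-0.0, 0.1, -5.2]
finger_gap: 0.0209
```

```bash
python3 - <<'E'
from h import *
s=get_state(); print(s["clock"],s["tcp_pos"],s["wrist_force"],s["ft_torque"],s["finger_gap"])
print(delta([0.6271,0.1266,0.052],down(.058)))
c=shot("scene","g1",(260,200,420,320),5)
E
```

```text
9.25 [0.62911524 0.12731875 0.0547707 ] [-0.01220992  0.12933834 -5.24317703] [ 0.2136889   0.04775848 -0.00181409] 0.02087227628421639
(array([-0.06010446, -0.206742  ,  0.27602748]), array([ 2.87987274e-01, -6.61962577e-03,  4.71196970e-05]))
```

View pics/g1.png

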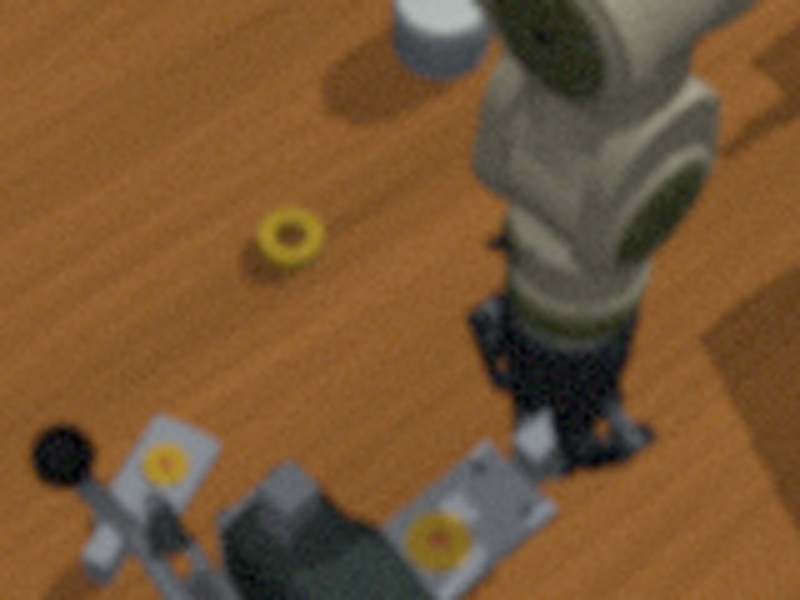

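Request:
{"fn": "play_rows", "kwargs": {"series": "0 -0.06 -0.21 0.25 0.28 0 0;0 -1 0 0 0 0 0;0 -1.5 0 0 0 0 0;0 -1.5 0 0 0 0 0;0 0 0 0 0 0 0"}}

```text
clock: 9.93
tcp_pos: [0.6294, 0.0847, 0.0519]
orientation: [-0.0, 0.687, 0.726, -0.0]
wrist_force: [-0.8, -0.4, -4.3]
finger_gap: 0.0205
```

```bash
cat > chk.py <<'E'
from h import *
s=get_state(); print(s["clock"],s["tcp_pos"],s["wrist_force"],s["ft_torque"],s["finger_gap"])
th=.058; o=np.array([.639,-.0765]); Rm=np.array([[np.cos(th),-np.sin(th)],[np.sin(th),np.cos(th)]])
r=toolR(s); p=s["tcp_pos"]+r.apply([.0021,0,.005])
print("tang in press mm",Rm.T@(p[:2]-o)*1000,p[2]*1000)
h=o+Rm@[0,.0884]
print(delta([h[0],h[1],.051],down(th)))
E
python3 chk.py
```

```text
9.925 [0.62936408 0.0847259  0.0518776 ] [-0.76984861 -0.38852684 -4.28115966] [ 0.21980487  0.00682148 -0.02675981] 0.020498310920510788
tang in press mm [ -0.27065959 163.61267796] 46.87730932693436
(array([-7.31122594,  0.04682917,  0.08873966]), array([-0.02726695,  0.00781828, -0.15204603]))
```

Request:
{"fn": "play_rows", "kwargs": {"series": "0 -0.8 0 0 0 0 0;0 -0.8 0 0 0 0 0;0 -0.8 0 0 0 0 0;0 0 0 0 0 0 0"}}

```text
clock: 10.42
tcp_pos: [0.6306, 0.062, 0.0518]
orientation: [-0.0, 0.687, 0.727, -0.0]
wrist_force: [-0.2, 0.7, -4.6]
finger_gap: 0.0208
```

```bash
python3 chk.py
```

```text
10.425 [0.63058834 0.06204692 0.05180892] [-0.23836829  0.66202903 -4.58678558] [0.1746785  0.03948627 0.03886709] 0.020834372076008183
tang in press mm [ -0.36745392 140.90166031] 46.80896159574722
(array([-5.04012511,  0.04083989,  0.08076252]), array([-0.03306357, -0.00121413, -0.04732376]))
```

Entering cleanly, about 5 cm to go.

Request:
{"fn": "play_rows", "kwargs": {"series": "0 -1 0 0 0 0 0;0 -1 0 0 0 0 0;0 -1 0 0 0 0 0;0 -1 0 0 0 0 0;0 0 0 0.05 0 0 0;0 0 0 0 0 0 0"}}

```text
clock: 11.18
tcp_pos: [0.6328, 0.0226, 0.0513]
orientation: [-0.0, 0.686, 0.727, -0.0]
wrist_force: [0.1, -0.7, -3.8]
finger_gap: 0.0206
```

```bash
python3 chk.py
```

```text
11.175 [0.63279674 0.02263214 0.05129861] [ 0.10493685 -0.74067081 -3.78948405] [ 0.14254261 -0.00886853 -0.04308417] 0.02057708783213427
tang in press mm [ -0.44916204 101.4253924 ] 46.2987603199551
(array([-1.09249292,  0.0449774 ,  0.02975357]), array([-0.0387441 , -0.00404988, -0.01667764]))
```

Request:
{"fn": "play_rows", "kwargs": {"series": "0 -0.4 0 0 0 0 0;0 -0.4 0 0 0 0 0;0 -0.2 0 0 0 0 0;0 0 0 0 0 0 0"}}

```text
clock: 11.68
tcp_pos: [0.6332, 0.0143, 0.0515]
orientation: [-0.001, 0.686, 0.728, 0.001]
wrist_force: [-1.2, 6.1, -2.2]
finger_gap: 0.0206
```

Request:
{"fn": "play_rows", "kwargs": {"series": "0 -0.15 0 0 0 0 0;0 0 0 0 0 0 0"}}

```text
clock: 11.92
tcp_pos: [0.6331, 0.0143, 0.0517]
orientation: [-0.002, 0.685, 0.728, 0.002]
wrist_force: [-0.9, 10.1, -0.5]
finger_gap: 0.0206
```

```bash
python3 chk.py
```

```text
11.925 [0.63305715 0.01426144 0.05168219] [-0.90101227 10.12818011 -0.48857175] [ 1.85404994  0.26276065 -0.05090655] 0.020619068721120376
tang in press mm [-0.67968617 93.07993409] 46.69345989531073
(array([-0.25585414,  0.06658077,  0.06681718]), array([-0.03319112, -0.30552515,  0.13959763]))
```

Request:
{"fn": "play_rows", "kwargs": {"series": "0 -0.3 0 0 0 0 0;0 -0.3 0 0 0 0 0;0 0 0 0 0 0 0"}}

```text
clock: 12.3
tcp_pos: [0.6329, 0.014, 0.0524]
orientation: [-0.006, 0.684, 0.729, 0.005]
wrist_force: [-3.8, 28.9, 5.9]
finger_gap: 0.0204
```

```bash
python3 chk.py; python3 - <<'E'
from h import *
shot("wrist","i1"); shot("top","i2",(250,120,450,270),4)
E
```

```text
12.3 [0.6328953  0.01399395 0.05242899] [-3.75436189 28.92346513  5.9150262 ] [ 4.89147201  0.66506901 -0.22583237] 0.020365940829798188
tang in press mm [-0.86203712 92.87263132] 47.46203950027142
(array([-0.23227844,  0.08340534,  0.13933344]), array([ 0.00248469, -0.88551872,  0.36247581]))
```

View pics/i1.png

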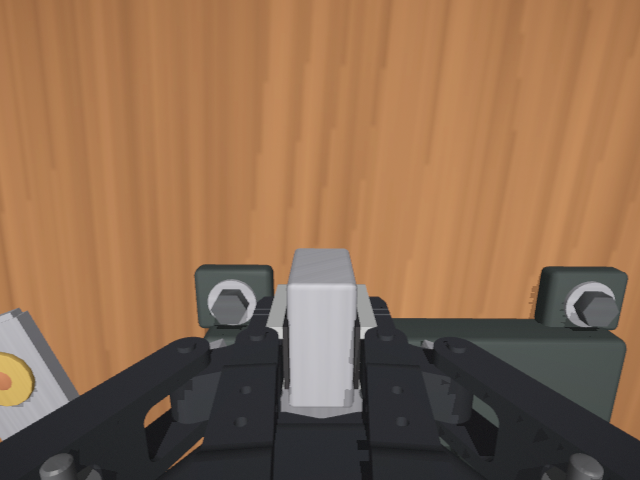

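View pics/i2.png

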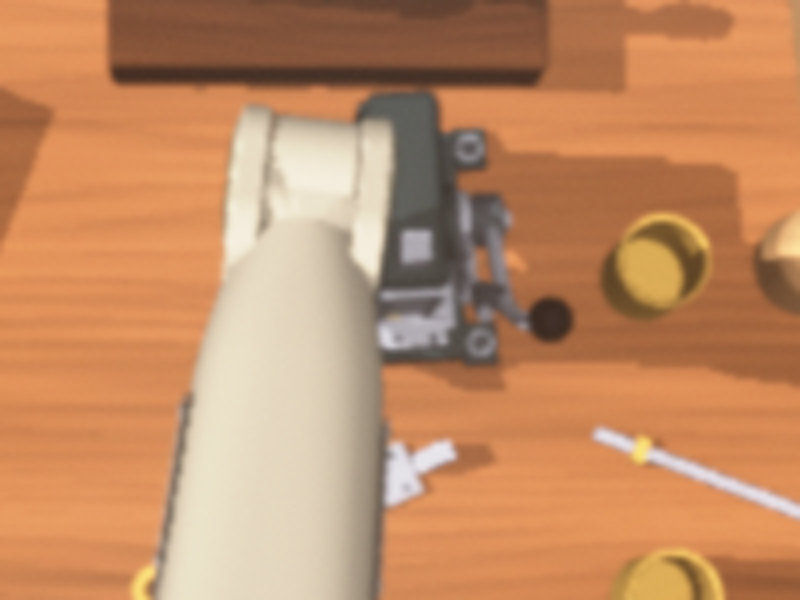

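Request:
{"fn": "play_rows", "kwargs": {"series": "0 0.3 0 0 0 0 0;0 0.3 0 0 0 0 0;0 0 0 0 0 0 0;100 0 0 0 0 0 0;100 0 0 0 0 0 0;100 0 0 0 0 0 0;100 0 0 0 0 0 0;100 0 0 0 0 0 0"}}

```text
clock: 13.4
tcp_pos: [0.6335, 0.011, 0.0513]
orientation: [-0.0, 0.686, 0.727, -0.0]
wrist_force: [-0.4, 0.3, 0.9]
finger_gap: 0.0857
```

Request:
{"fn": "play_rows", "kwargs": {"series": "100 0 0 -3 0 0 0;100 0.5 0 -4 0 0 0;100 0.5 -0.5 -5 0 0 0;100 0.5 -1 -5 0 0 0;100 0.5 -1 -5 0 0 0;100 0 -2 -5 0 0 0;100 0 0 0 0 0 0"}}

```text
clock: 14.28
tcp_pos: [0.5884, 0.0286, 0.3268]
orientation: [0.003, 0.686, 0.727, 0.003]
wrist_force: [1.5, -0.2, 0.2]
finger_gap: 0.0854
```

```bash
python3 - <<'E'
from h import *
s=get_state(); print(s["clock"],s["tcp_pos"],s["wrist_force"],s["finger_gap"])
shot("wrist","j1")
E
```

```text
14.275 [0.58838376 0.02856865 0.3268245 ] [ 1.47396005 -0.2006684   0.2298642 ] 0.08535454219791075
```

View pics/j1.png

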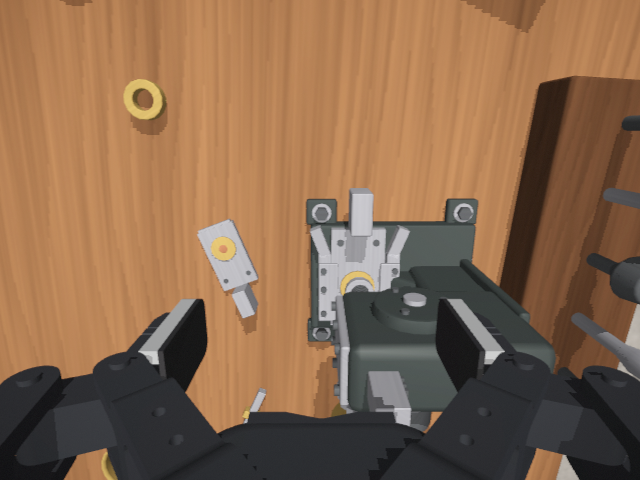

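```bash
python3 - <<'E'
from h import *
im=cv2.imread("pics/j1_raw.png"); cv2.imwrite("pics/j2.png",cv2.resize(im[180:330,295:495],None,fx=4,fy=4,interpolation=2))
E
```

```text
(no output)
```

View pics/j2.png

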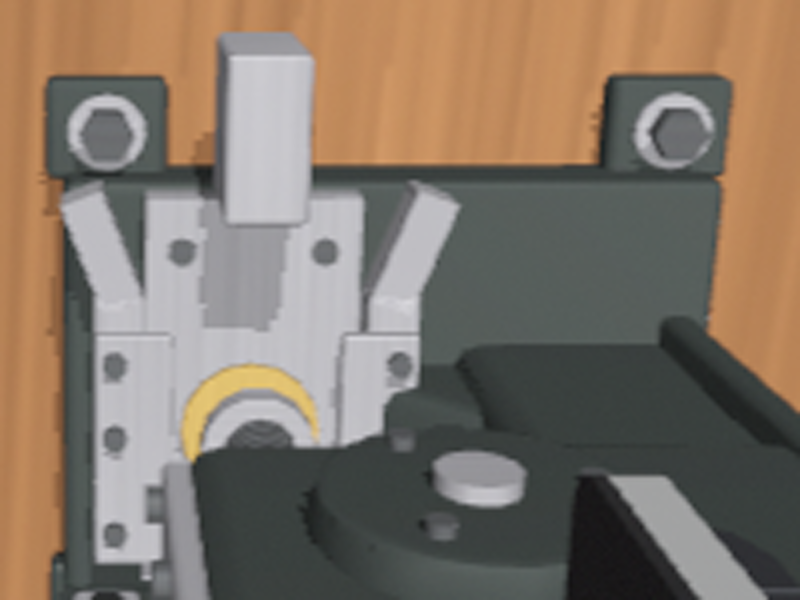

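```bash
python3 - <<'E'
from h import *
c=cams.get_calibration("wrist")
f=lambda p,z: unp(c,(p[0]/4+295-.4,p[1]/4+180-.4),z)
th=.058; o=np.array([.639,-.0765]); Rm=np.array([[np.cos(th),-np.sin(th)],[np.sin(th),np.cos(th)]])
g=lambda p,z: (Rm.T@(f(p,z)[:2]-o)*1000).round(1)
print("plate tail",g((150,195),.036),g((360,196),.036))
print("bed edge",g((110,181),.026),g((550,181),.026))
print("tang",[g(p,.066) for p in [(226,55),(312,56),(308,222),(224,223)]])
print("bolts",g((106,132),.012),g((675,132),.012))
E
```

```text
plate tail [-31.3  70.9] [26.4 70.4]
bed edge [-42.2  72.5] [81.3 72. ]
tang [array([-13.7, 114.4]), array([  7.7, 114.1]), array([ 8.1, 71.4]), array([-13.4,  71.2])]
bolts [-43.2  83.5] [120.4  82.9]
```

```bash
python3 - <<'E'
from h import *
P=[];uv=[]
for n,p in (("scene",(272.4,291)),("top",(387.4,199.9))):
    c=cams.get_calibration(n); r,t=Rt(c); K=np.array([[c["fx"],0,c["cx"]],[0,c["fy"],c["cy"]],[0,0,1]]); P.append(K@np.c_[r,t]); uv.append(np.array(p,float).reshape(2,1))
X=cv2.triangulatePoints(P[0],P[1],uv[0],uv[1]);print((X[:3]/X[3]).ravel())
print(delta([.578,-.163,.40],down(.056+np.pi/2)))
E
```

```text
[ 0.57960027 -0.16300224  0.2985284 ]
(array([-19.06907475,  -2.09262832,  -7.60015867]), array([  0.17249296,   0.2348846 , -89.8895455 ]))
```

Request:
{"fn": "play_rows", "kwargs": {"series": "100 0 0 -4 0 0 0;100 -2 -0.1 -3.6 0 0 -5;100 0 0 0 0 0 -9;100 0 0 0 0 0 -9;100 0 0 0 0 0 -9;100 0 0 0 0 0 -9;100 0 0 0 0 0 -9;100 0 0 0 0 0 -9;100 0 0 0 0 0 -9;100 0 0 0 0 0 -9;100 0 0 0 0 0 -9;100 0 0 0 0 0 -4"}}

```text
clock: 15.82
tcp_pos: [0.5879, 0.0085, 0.3951]
orientation: [-0.002, -0.03, 1.0, 0.0]
wrist_force: [-0.3, -0.8, -0.1]
finger_gap: 0.0855
```

```bash
python3 - <<'E'
from h import *
s=get_state(); print(s["clock"],s["tcp_pos"],s["joint_pos"])
print(delta([.579,-.163,.40],down(.056+np.pi/2)))
E
```

```text
15.825 [0.58787033 0.00848688 0.39509361] [-1.22027728e-01  3.60173682e-01  4.65540568e-01  1.68008653e+00
 -6.27668370e-05 -1.82825329e-01]
(array([  1.9292582 , -17.0627869 ,  -0.49429577]), array([ 0.03680047, -0.22178627,  0.27488899]))
```

Request:
{"fn": "play_rows", "kwargs": {"series": "100 0.3 -2.8 0 0 0 0;100 0.3 -2.8 0 0 0 0;100 0.3 -2.8 0 0 0 0;100 0.3 -2.8 0 0 0 0;100 0.3 -2.8 0 0 0 0;100 0.4 -3 -0.3 0 0 0;100 0 0 0 0 0 0;100 0 0 0 0 0 0"}}

```text
clock: 16.82
tcp_pos: [0.5787, -0.162, 0.3989]
orientation: [-0.001, -0.029, 1.0, 0.001]
wrist_force: [0.4, 0.9, 1.1]
finger_gap: 0.0852
```

```bash
python3 - <<'E'
from h import *
s=get_state(); print(s["clock"],s["tcp_pos"])
print(delta([.579,-.163,.40],down(.056+np.pi/2)))
c=shot("wrist","k1"); print(proj(c,[.579,-.163,.299]))
E
```

```text
16.825 [ 0.57866385 -0.16200532  0.39892535]
(array([-0.02754943, -0.10108513, -0.10768168]), array([ 0.08256843, -0.14625136,  0.09704299]))
[319.6083318  248.17775631]
```

View pics/k1.png

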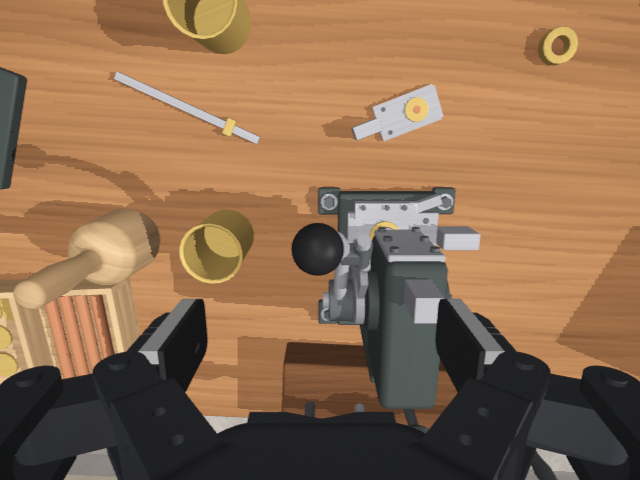

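```bash
python3 - <<'E'
from h import *
im=cv2.imread("pics/k1_raw.png"); cv2.imwrite("pics/k2.png",cv2.resize(im[190:340,280:480],None,fx=4,fy=4,interpolation=2))
shot("scene","k3",(235,260,355,350),6)
E
```

```text
(no output)
```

View pics/k2.png

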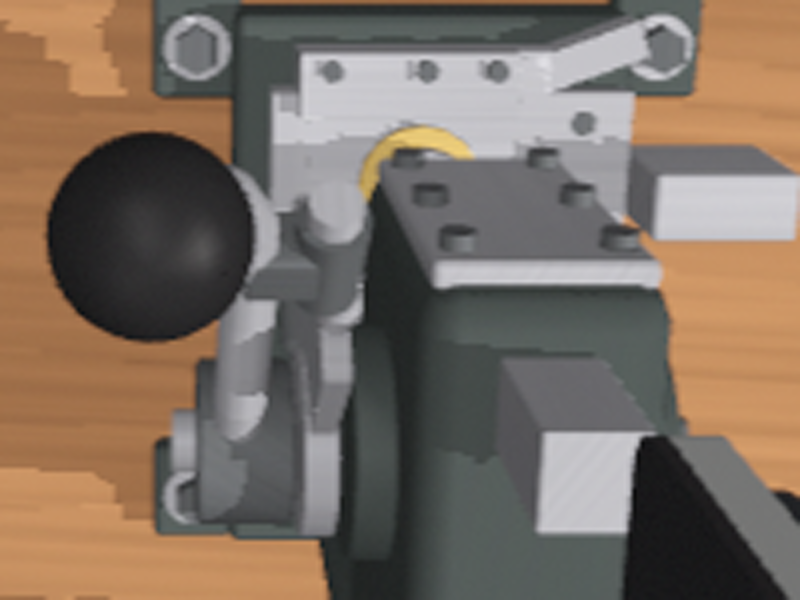

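View pics/k3.png

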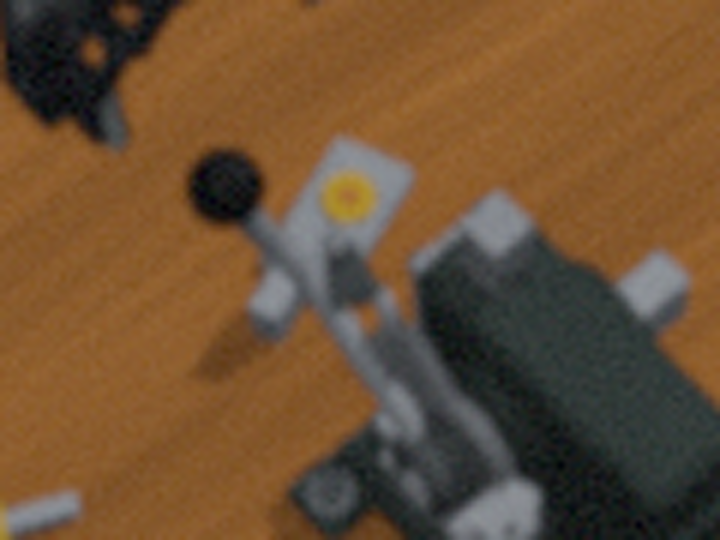

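```bash
python3 - <<'E'
from h import *
for n,cr,s in (("scene",(235,260),6),("wrist",(280,190),4),("top",(190,130),3.3)):
    c=cams.get_calibration(n)
    b=np.array([.579,-.1635,.299]);h=np.array([.6747,-.158,.16])
    for dy in (0,.02,.035):
        q=h+[0,dy,0]
        print(n,dy,[((proj(c,b+(q-b)*k)-cr)*s).round().astype(int).tolist() for k in (0,.3,.5,.8,1)])
E
```

```text
scene 0 [[223, 185], [277, 282], [311, 344], [362, 435], [395, 493]]
scene 0.02 [[223, 185], [289, 273], [331, 330], [393, 412], [432, 465]]
scene 0.035 [[223, 185], [298, 267], [346, 320], [416, 396], [460, 445]]
wrist 0 [[151, 230], [154, 313], [155, 355], [156, 403], [157, 429]]
wrist 0.02 [[151, 230], [187, 315], [204, 357], [224, 407], [235, 433]]
wrist 0.035 [[151, 230], [211, 316], [241, 359], [276, 409], [294, 436]]
top 0 [[652, 231], [643, 205], [637, 189], [628, 165], [623, 150]]
top 0.02 [[652, 231], [636, 205], [625, 189], [611, 165], [601, 150]]
top 0.035 [[652, 231], [631, 205], [617, 188], [597, 165], [585, 149]]
```

Request:
{"fn": "play_rows", "kwargs": {"series": "100 0 -0.2 2 0 0 0;100 0 0 2.5 0 0 0;100 0 0 2.5 0 0 0;100 0 0 1.7 0 0 0;100 0 0 0.5 0 0 0;100 0 0 0 0 0 0", "newtons": 20}}

```text
clock: 17.68
tcp_pos: [0.5787, -0.1636, 0.3085]
orientation: [-0.0, -0.029, 1.0, 0.0]
wrist_force: [-0.6, -1.0, 0.8]
finger_gap: 0.0854
```

```bash
python3 - <<'E'
from h import *
s=get_state(); print(s["clock"],s["tcp_pos"],s["wrist_force"])
c=shot("wrist","l1"); print(proj(c,[.579,-.1635,.299])); shot("scene","l2",(215,240,355,345),5.7)
E
```

```text
17.675 [ 0.57874949 -0.1635852   0.30849474] [-0.64432079 -0.99579014  0.78903221]
[321.89004451 318.88601415]
```

View pics/l1.png

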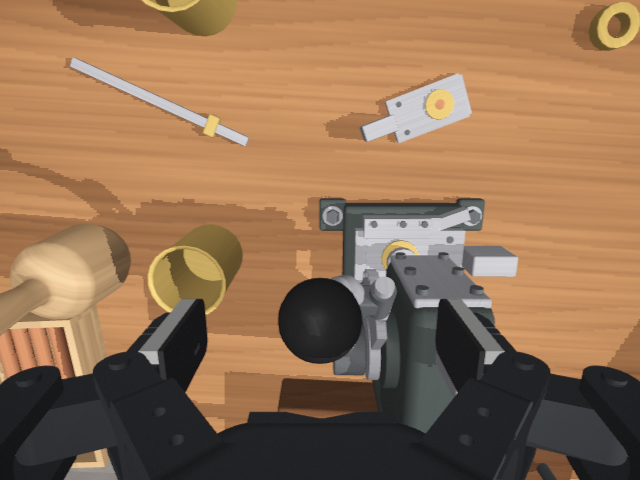

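View pics/l2.png

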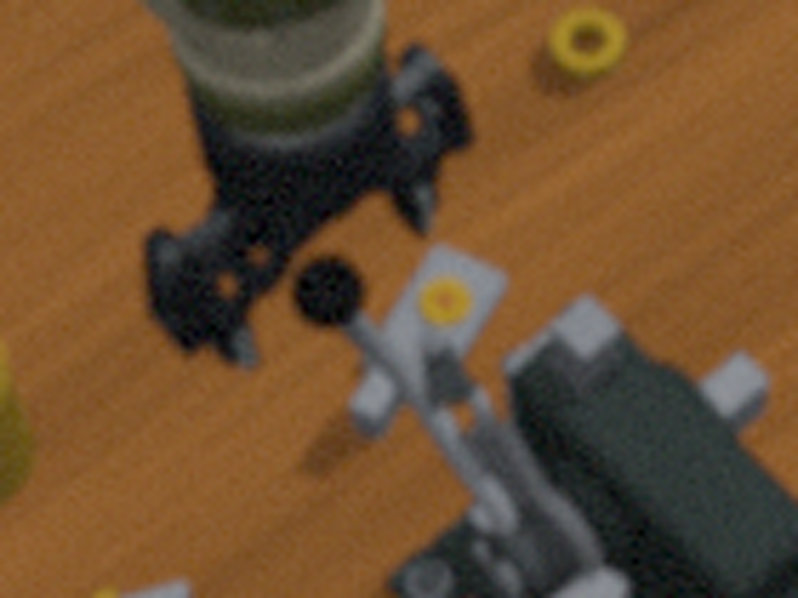

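Request:
{"fn": "play_rows", "kwargs": {"series": "0 0 0 0 0 0 0;0 0 0 0 0 0 0;0 0 0 0 0 0 0;0 0 0 0 0 0 0;0 0 0 0 0 0 0;0 0 0 0 0 0 0", "newtons": 40}}

```text
clock: 18.52
tcp_pos: [0.5788, -0.1642, 0.3088]
orientation: [-0.0, -0.029, 1.0, -0.0]
wrist_force: [-0.7, 0.6, 5.2]
finger_gap: 0.0294
```

```bash
python3 - <<'E'
from h import *
s=get_state(); print(s["clock"],s["tcp_pos"],s["wrist_force"],s["finger_gap"])
c=shot("wrist","m1")
E
```

```text
18.525 [ 0.57876771 -0.16416294  0.30877851] [-0.69003917  0.64297599  5.22525901] 0.029399619770838773
```

View pics/m1.png

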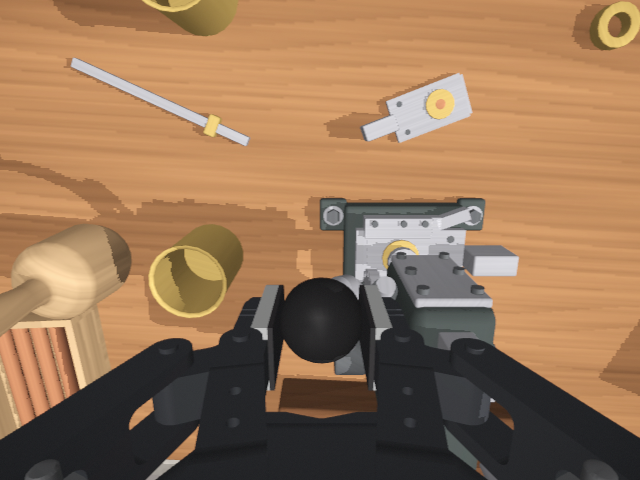

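Request:
{"fn": "play_rows", "kwargs": {"series": "60 0 0 0 0 0 0;60 0 0 0 0 0 0;60 0 0 0.5 0 0 0;60 0 0 0.4 0 0 0;60 0 0 0 0 0 0;0 0 0 0 0 0 0;0 0 0 0 0 0 0;0 0 0 0 0 0 0;0 0 0 0 0 0 0;0 0 0 0 0 0 0", "newtons": 40}}

```text
clock: 19.82
tcp_pos: [0.5787, -0.1642, 0.2996]
orientation: [-0.0, -0.029, 1.0, 0.0]
wrist_force: [-1.6, 0.8, 2.0]
finger_gap: 0.0299
```

```bash
python3 - <<'E'
from h import *
s=get_state(); print(s["clock"],s["tcp_pos"],s["wrist_force"],s["ft_torque"],s["finger_gap"])
c=shot("wrist","n1",(220,220,420,370),4)
E
```

```text
19.825 [ 0.57870596 -0.16415803  0.29958368] [-1.63005351  0.76135078  2.00944674] [ 0.15164216  0.11668172 -0.0242471 ] 0.029870571175653823
```

View pics/n1.png

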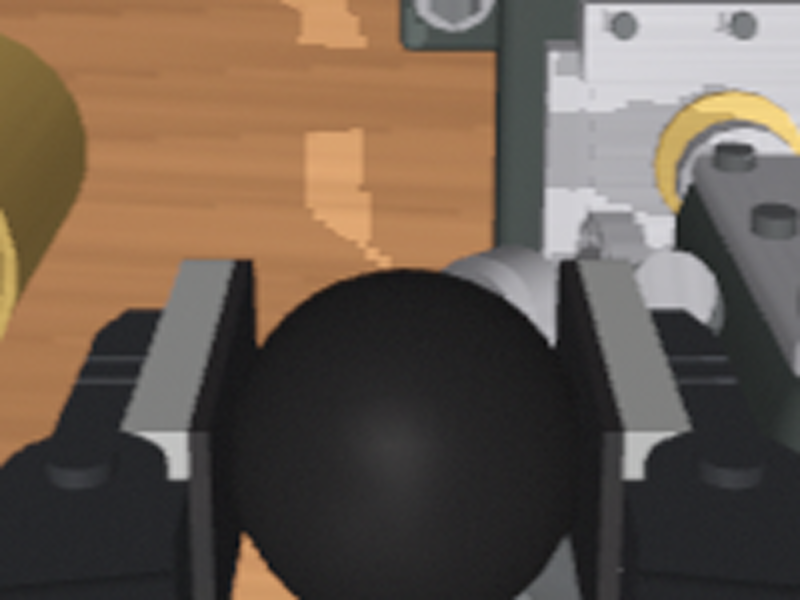

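```bash
cat > arc.py <<'E'
from h import *
L=np.hypot(97,139); e0=np.arctan2(139,97)
if __name__=="__main__":
    phi=np.arange(0,.9,.025); x=L*np.cos(e0-phi); z=-L*np.sin(e0-phi)
    for i in range(len(phi)-1): print("%.3f->%.3f  dx %.2f dz %.2f cm"%(phi[i],phi[i+1],(x[i+1]-x[i])/10,(z[i+1]-z[i])/10))
E
cat > feel.py <<'E'
from arc import *
s=get_state(); p=s["tcp_pos"]; th=.056
b0=np.array([.5787,-.1641,.2994]); d=(p-b0)*1000
fx=-(np.cos(th)*d[0]+np.sin(th)*d[1])  # forward
e=np.arctan2(139+d[2],97+fx); rad=np.hypot(139+d[2],97+fx)
f=s["wrist_force"]; F=np.array([-(np.cos(th)*f[0]+np.sin(th)*f[1]),f[2]])
t=np.array([np.sin(e),-np.cos(e)]); n=np.array([np.cos(e),np.sin(e)])
line="t %.2f phi %.3f rad %.1f pull %.1f radial %.1f fy %.1f vel %.3f gap %.4f"%(s["clock"],e0-e,rad,-F@t,F@n,f[1],np.abs(s["qvel"]).max(),s["finger_gap"])
print(line); open("log.txt","a").write(line+"\n")
E
python3 arc.py; python3 feel.py
```

```text
0.000->0.025  dx 0.34 dz 0.25 cm
0.025->0.050  dx 0.34 dz 0.26 cm
0.050->0.075  dx 0.33 dz 0.26 cm
0.075->0.100  dx 0.32 dz 0.27 cm
0.100->0.125  dx 0.32 dz 0.28 cm
0.125->0.150  dx 0.31 dz 0.29 cm
0.150->0.175  dx 0.30 dz 0.30 cm
0.175->0.200  dx 0.30 dz 0.30 cm
0.200->0.225  dx 0.29 dz 0.31 cm
0.225->0.250  dx 0.28 dz 0.32 cm
0.250->0.275  dx 0.27 dz 0.32 cm
0.275->0.300  dx 0.26 dz 0.33 cm
0.300->0.325  dx 0.26 dz 0.34 cm
0.325->0.350  dx 0.25 dz 0.34 cm
0.350->0.375  dx 0.24 dz 0.35 cm
0.375->0.400  dx 0.23 dz 0.36 cm
0.400->0.425  dx 0.22 dz 0.36 cm
0.425->0.450  dx 0.21 dz 0.37 cm
0.450->0.475  dx 0.20 dz 0.37 cm
0.475->0.500  dx 0.19 dz 0.38 cm
0.500->0.525  dx 0.18 dz 0.38 cm
0.525->0.550  dx 0.17 dz 0.39 cm
0.550->0.575  dx 0.16 dz 0.39 cm
0.575->0.600  dx 0.15 dz 0.39 cm
0.600->0.625  dx 0.14 dz 0.40 cm
0.625->0.650  dx 0.13 dz 0.40 cm
0.650->0.675  dx 0.12 dz 0.40 cm
0.675->0.700  dx 0.11 dz 0.41 cm
0.700->0.725  dx 0.10 dz 0.41 cm
0.725->0.750  dx 0.09 dz 0.41 cm
0.750->0.775  dx 0.08 dz 0.42 cm
0.775->0.800  dx 0.07 dz 0.42 cm
0.800->0.825  dx 0.06 dz 0.42 cm
0.825->0.850  dx 0.05 dz 0.42 cm
0.850->0.875  dx 0.04 dz 0.42 cm
t 19.88 phi -0.001 rad 169.6 pull 1.7 radial 2.9 fy 1.3 vel 0.003 gap 0.0297
```

Request:
{"fn": "play_rows", "kwargs": {"series": "0 0.34 0 0.25 0 0 0;0 0.34 0 0.26 0 0 0;0 0 0 0 0 0 0"}}

```text
clock: 20.25
tcp_pos: [0.5738, -0.1645, 0.296]
orientation: [0.003, -0.029, 1.0, -0.0]
wrist_force: [3.5, 0.8, 6.5]
finger_gap: 0.0301
```

```bash
python3 feel.py
```

```text
t 20.25 phi 0.035 rad 169.6 pull 6.7 radial 3.0 fy 0.8 vel 0.007 gap 0.0301
```

Request:
{"fn": "play_rows", "kwargs": {"series": "0 0.33 0 0.26 0 0 0;0 0 0 0 0 0 0"}}

```text
clock: 20.5
tcp_pos: [0.5706, -0.1647, 0.2935]
orientation: [0.003, -0.029, 1.0, -0.0]
wrist_force: [3.4, 3.1, 7.2]
finger_gap: 0.0297
```

```bash
python3 feel.py
```

```text
t 20.50 phi 0.059 rad 169.6 pull 7.3 radial 3.4 fy 3.1 vel 0.005 gap 0.0297
```

Request:
{"fn": "play_rows", "kwargs": {"series": "0 0.32 0 0.27 0 0 0;0 0 0 0 0 0 0"}}

```text
clock: 20.75
tcp_pos: [0.5675, -0.1649, 0.2909]
orientation: [0.003, -0.029, 1.0, -0.0]
wrist_force: [3.5, 3.2, 7.6]
finger_gap: 0.0298
```

```bash
python3 feel.py
```

```text
t 20.75 phi 0.083 rad 169.6 pull 7.7 radial 3.5 fy 3.2 vel 0.008 gap 0.0298
```

Request:
{"fn": "play_rows", "kwargs": {"series": "0 0.32 0 0.28 0 0 0;0 0 0 0 0 0 0"}}

```text
clock: 21.0
tcp_pos: [0.5643, -0.165, 0.2882]
orientation: [0.003, -0.029, 1.0, -0.0]
wrist_force: [3.7, 2.6, 8.4]
finger_gap: 0.0297
```

```bash
python3 feel.py
```

```text
t 21.00 phi 0.108 rad 169.6 pull 8.4 radial 3.8 fy 2.6 vel 0.007 gap 0.0297
```

Request:
{"fn": "play_rows", "kwargs": {"series": "0 0.31 0 0.29 0 0 0;0 0 0 0 0 0 0"}}

```text
clock: 21.25
tcp_pos: [0.5611, -0.1652, 0.2853]
orientation: [0.003, -0.029, 1.0, -0.0]
wrist_force: [2.4, 2.4, 8.3]
finger_gap: 0.03
```

```bash
python3 feel.py
```

```text
t 21.25 phi 0.133 rad 169.6 pull 7.4 radial 4.4 fy 2.4 vel 0.007 gap 0.0300
```

Request:
{"fn": "play_rows", "kwargs": {"series": "0 0.30 0 0.30 0 0 0;0 0 0 0 0 0 0"}}

```text
clock: 21.5
tcp_pos: [0.5579, -0.1654, 0.2825]
orientation: [0.003, -0.029, 1.0, -0.0]
wrist_force: [2.7, 3.1, 8.6]
finger_gap: 0.0298
```

```bash
python3 feel.py
```

```text
t 21.50 phi 0.158 rad 169.6 pull 8.0 radial 4.2 fy 3.1 vel 0.007 gap 0.0298
```

Request:
{"fn": "play_rows", "kwargs": {"series": "0 0.30 0 0.30 0 0 0;0 0 0 0 0 0 0"}}

```text
clock: 21.75
tcp_pos: [0.555, -0.1656, 0.2796]
orientation: [0.003, -0.029, 1.0, -0.001]
wrist_force: [2.0, 2.5, 9.8]
finger_gap: 0.0296
```

```bash
python3 feel.py
```

```text
t 21.75 phi 0.183 rad 169.7 pull 8.5 radial 5.4 fy 2.5 vel 0.006 gap 0.0296
```

Request:
{"fn": "play_rows", "kwargs": {"series": "0 0.29 0 0.31 0 0 0;0 0 0 0 0 0 0"}}

```text
clock: 22.0
tcp_pos: [0.5522, -0.1658, 0.2768]
orientation: [0.003, -0.03, 1.0, -0.001]
wrist_force: [1.5, 3.3, 9.9]
finger_gap: 0.0301
```

```bash
python3 feel.py
```

```text
t 22.00 phi 0.206 rad 169.8 pull 8.4 radial 5.6 fy 3.3 vel 0.006 gap 0.0301
```

Request:
{"fn": "play_rows", "kwargs": {"series": "0 0.28 0 0.32 0 0 0;0 0 0 0 0 0 0"}}

```text
clock: 22.25
tcp_pos: [0.5495, -0.166, 0.2739]
orientation: [0.003, -0.03, 1.0, -0.001]
wrist_force: [1.7, 3.4, 10.2]
finger_gap: 0.0299
```

```bash
python3 feel.py
```

```text
t 22.25 phi 0.229 rad 169.8 pull 8.8 radial 5.5 fy 3.4 vel 0.003 gap 0.0299
```

Request:
{"fn": "play_rows", "kwargs": {"series": "0 0.27 0 0.32 0 0 0;0 0 0 0 0 0 0"}}

```text
clock: 22.5
tcp_pos: [0.5465, -0.1661, 0.2705]
orientation: [0.003, -0.029, 1.0, -0.001]
wrist_force: [0.9, 4.3, 11.6]
finger_gap: 0.0297
```

```bash
python3 feel.py
```

```text
t 22.50 phi 0.256 rad 169.8 pull 9.5 radial 6.7 fy 4.3 vel 0.004 gap 0.0297
```

Request:
{"fn": "play_rows", "kwargs": {"series": "0 0.26 0 0.33 0 0 0;0 0 0 0 0 0 0"}}

```text
clock: 22.75
tcp_pos: [0.5433, -0.1662, 0.2667]
orientation: [0.002, -0.029, 1.0, -0.0]
wrist_force: [-0.6, 2.0, 10.9]
finger_gap: 0.0297
```

```bash
python3 feel.py
```

```text
t 22.75 phi 0.285 rad 169.8 pull 8.2 radial 7.2 fy 2.0 vel 0.004 gap 0.0297
```

Request:
{"fn": "play_rows", "kwargs": {"series": "0 0.26 0 0.34 0 0 0;0 0 0 0 0 0 0"}}

```text
clock: 23.0
tcp_pos: [0.5399, -0.1665, 0.2624]
orientation: [0.001, -0.029, 1.0, -0.0]
wrist_force: [-0.7, 1.7, 8.9]
finger_gap: 0.0301
```

```bash
python3 feel.py
```

```text
t 23.00 phi 0.317 rad 169.9 pull 6.8 radial 5.8 fy 1.7 vel 0.005 gap 0.0301
```

Request:
{"fn": "play_rows", "kwargs": {"series": "0 0.25 0 0.34 0 0 0;0 0 0 0 0 0 0"}}

```text
clock: 23.25
tcp_pos: [0.5381, -0.1666, 0.2599]
orientation: [0.002, -0.029, 1.0, -0.0]
wrist_force: [-2.0, 2.8, 11.7]
finger_gap: 0.03
```

```bash
python3 feel.py
```

```text
t 23.25 phi 0.336 rad 169.8 pull 8.4 radial 8.4 fy 2.8 vel 0.006 gap 0.0300
```

Request:
{"fn": "play_rows", "kwargs": {"series": "0 0.24 0 0.35 0 0 0;0 0 0 0 0 0 0"}}

```text
clock: 23.5
tcp_pos: [0.5359, -0.1667, 0.2565]
orientation: [0.002, -0.029, 1.0, -0.0]
wrist_force: [-0.4, 2.2, 11.2]
finger_gap: 0.0291
```

```bash
python3 feel.py
```

```text
t 23.50 phi 0.360 rad 169.7 pull 9.1 radial 6.6 fy 2.2 vel 0.006 gap 0.0291
```

Request:
{"fn": "play_rows", "kwargs": {"series": "0 0.23 0 0.36 0 0 0;0 0 0 0 0 0 0"}}

```text
clock: 23.75
tcp_pos: [0.5337, -0.1668, 0.2529]
orientation: [0.002, -0.029, 1.0, -0.0]
wrist_force: [-0.9, 2.7, 11.3]
finger_gap: 0.0301
```

```bash
python3 feel.py
```

```text
t 23.75 phi 0.384 rad 169.6 pull 9.0 radial 6.7 fy 2.7 vel 0.007 gap 0.0301
```

Request:
{"fn": "play_rows", "kwargs": {"series": "0 0.22 0 0.36 0 0 0;0 0 0 0 0 0 0"}}

```text
clock: 24.0
tcp_pos: [0.5315, -0.167, 0.2496]
orientation: [0.002, -0.029, 1.0, -0.001]
wrist_force: [-1.6, 3.2, 11.1]
finger_gap: 0.0299
```

```bash
python3 feel.py
```

```text
t 24.00 phi 0.408 rad 169.6 pull 8.7 radial 7.0 fy 3.2 vel 0.004 gap 0.0299
```

Request:
{"fn": "play_rows", "kwargs": {"series": "0 0.21 0 0.37 0 0 0;0 0 0 0 0 0 0"}}

```text
clock: 24.25
tcp_pos: [0.5293, -0.1671, 0.2459]
orientation: [0.002, -0.029, 1.0, -0.001]
wrist_force: [-0.8, 3.2, 12.1]
finger_gap: 0.0299
```

```bash
python3 feel.py
```

```text
t 24.25 phi 0.433 rad 169.6 pull 10.1 radial 6.6 fy 3.2 vel 0.005 gap 0.0299
```

Request:
{"fn": "play_rows", "kwargs": {"series": "0 0.20 0 0.37 0 0 0;0 0 0 0 0 0 0"}}

```text
clock: 24.5
tcp_pos: [0.5272, -0.1672, 0.2419]
orientation: [0.002, -0.029, 1.0, -0.0]
wrist_force: [-1.5, 2.8, 11.7]
finger_gap: 0.0298
```

```bash
python3 feel.py
```

```text
t 24.50 phi 0.460 rad 169.5 pull 9.6 radial 6.8 fy 2.8 vel 0.003 gap 0.0298
```

Request:
{"fn": "play_rows", "kwargs": {"series": "0 0.19 0 0.38 0 0 0;0 0 0 0 0 0 0"}}

```text
clock: 24.75
tcp_pos: [0.5251, -0.1673, 0.2377]
orientation: [0.002, -0.029, 1.0, -0.0]
wrist_force: [-0.8, 2.6, 11.2]
finger_gap: 0.0299
```

```bash
python3 feel.py
```

```text
t 24.75 phi 0.487 rad 169.4 pull 9.6 radial 5.6 fy 2.6 vel 0.006 gap 0.0299
```

Request:
{"fn": "play_rows", "kwargs": {"series": "0 0.18 0 0.38 0 0 0;0 0 0 0 0 0 0"}}

```text
clock: 25.0
tcp_pos: [0.5231, -0.1674, 0.2335]
orientation: [0.001, -0.029, 1.0, -0.0]
wrist_force: [-0.4, 1.7, 8.9]
finger_gap: 0.0296
```

```bash
python3 feel.py
```

```text
t 25.00 phi 0.515 rad 169.3 pull 7.9 radial 4.1 fy 1.7 vel 0.007 gap 0.0296
```

Request:
{"fn": "play_rows", "kwargs": {"series": "0 0.17 0 0.39 0 0 0;0 0 0 0 0 0 0"}}

```text
clock: 25.25
tcp_pos: [0.5217, -0.1675, 0.23]
orientation: [0.002, -0.029, 1.0, -0.0]
wrist_force: [-1.5, 2.5, 11.4]
finger_gap: 0.0299
```

```bash
python3 feel.py
```

```text
t 25.25 phi 0.537 rad 169.1 pull 9.8 radial 5.9 fy 2.5 vel 0.006 gap 0.0299
```

Request:
{"fn": "play_rows", "kwargs": {"series": "0 0.16 0 0.39 0 0 0;0 0 0 0 0 0 0"}}

```text
clock: 25.5
tcp_pos: [0.5201, -0.1676, 0.2261]
orientation: [0.002, -0.029, 1.0, -0.0]
wrist_force: [-0.3, 2.5, 10.8]
finger_gap: 0.0296
```

```bash
python3 feel.py
```

```text
t 25.50 phi 0.562 rad 169.0 pull 9.9 radial 4.3 fy 2.5 vel 0.006 gap 0.0296
```

Request:
{"fn": "play_rows", "kwargs": {"series": "0 0.15 0 0.39 0 0 0;0 0 0 0 0 0 0"}}

```text
clock: 25.75
tcp_pos: [0.5185, -0.1677, 0.2225]
orientation: [0.002, -0.029, 1.0, -0.0]
wrist_force: [-1.9, 1.7, 13.5]
finger_gap: 0.03
```

```bash
python3 feel.py
```

```text
t 25.75 phi 0.585 rad 169.1 pull 11.9 radial 6.7 fy 1.7 vel 0.006 gap 0.0300
```

Request:
{"fn": "play_rows", "kwargs": {"series": "0 0.14 0 0.40 0 0 0;0 0 0 0 0 0 0"}}

```text
clock: 26.0
tcp_pos: [0.5172, -0.1678, 0.2187]
orientation: [0.002, -0.029, 1.0, -0.001]
wrist_force: [-2.0, 3.1, 12.9]
finger_gap: 0.0298
```

```bash
python3 feel.py
```

```text
t 26.00 phi 0.609 rad 169.0 pull 11.5 radial 6.2 fy 3.1 vel 0.003 gap 0.0298
```

Request:
{"fn": "play_rows", "kwargs": {"series": "0 0.13 0 0.40 0 0 0;0 0 0 0 0 0 0"}}

```text
clock: 26.25
tcp_pos: [0.5157, -0.1679, 0.2144]
orientation: [0.001, -0.029, 1.0, -0.001]
wrist_force: [-2.4, 2.6, 12.8]
finger_gap: 0.0297
```

```bash
python3 feel.py
```

```text
t 26.25 phi 0.636 rad 169.0 pull 11.4 radial 6.2 fy 2.6 vel 0.007 gap 0.0297
```

Request:
{"fn": "play_rows", "kwargs": {"series": "0 0.12 0 0.40 0 0 0;0 0 0 0 0 0 0"}}

```text
clock: 26.5
tcp_pos: [0.5144, -0.168, 0.2101]
orientation: [0.001, -0.029, 1.0, -0.001]
wrist_force: [-2.5, 2.3, 11.0]
finger_gap: 0.0297
```

```bash
python3 feel.py
```

```text
t 26.50 phi 0.663 rad 168.9 pull 9.8 radial 5.5 fy 2.3 vel 0.007 gap 0.0297
```

Request:
{"fn": "play_rows", "kwargs": {"series": "0 0.11 0 0.36 0 0 0;0 0 0 0 0 0 0"}}

```text
clock: 26.75
tcp_pos: [0.5134, -0.168, 0.206]
orientation: [0.001, -0.029, 1.0, -0.0]
wrist_force: [-0.8, 2.7, 6.8]
finger_gap: 0.0299
```

```bash
python3 feel.py
```

```text
t 26.75 phi 0.688 rad 168.7 pull 6.3 radial 2.4 fy 2.7 vel 0.005 gap 0.0299
```

Request:
{"fn": "play_rows", "kwargs": {"series": "0 0.1 0 0.40 0 0 0;0 0 0 0.1 0 0 0;0 0 0 0 0 0 0;0 0 0 0 0 0 0"}}

```text
clock: 27.25
tcp_pos: [0.5124, -0.1681, 0.2013]
orientation: [0.001, -0.029, 1.0, -0.0]
wrist_force: [-2.4, 3.2, 8.7]
finger_gap: 0.0299
```

```bash
python3 feel.py; python3 - <<'E'
from h import *
shot("wrist","z1"); shot("scene","z2",(215,240,375,360),5); shot("top","z3",(250,120,450,270),4)
E
```

```text
t 27.25 phi 0.716 rad 168.5 pull 7.9 radial 4.2 fy 3.2 vel 0.003 gap 0.0299
```

View pics/z1.png

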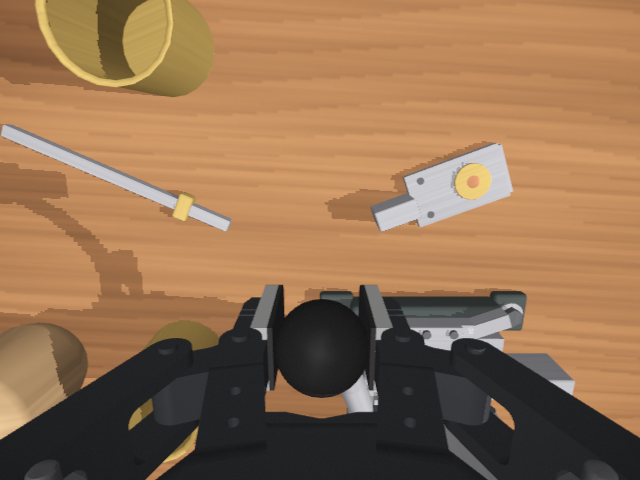

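View pics/z2.png

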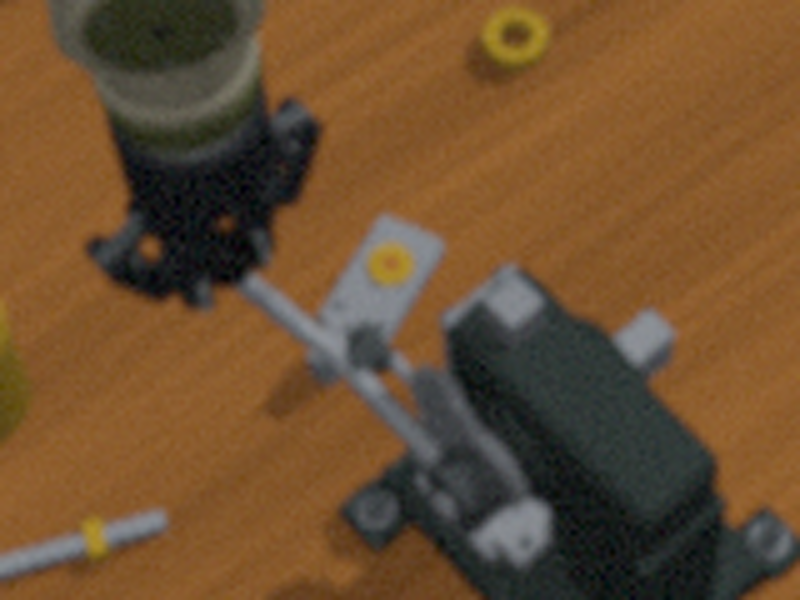

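```bash
python3 - <<'E'
from h import *
for n in ("m1","n1","z1"):
    im=cv2.imread(f"pics/{n}_raw.png"); 
    print(n)
    cv2.imwrite(f"pics/{n}_c.png",cv2.convertScaleAbs(cv2.resize(im[260:420,240:400],None,fx=3.7,fy=3.7,interpolation=2),alpha=2.5,beta=20))
E
python3 -c "
import cv2,numpy as np
cv2.imwrite('pics/cmp.png',cv2.resize(np.hstack([cv2.imread('pics/n1_c.png'),cv2.imread('pics/z1_c.png')]),(800,400)))"
```

```text
m1
n1
z1
```

View pics/cmp.png

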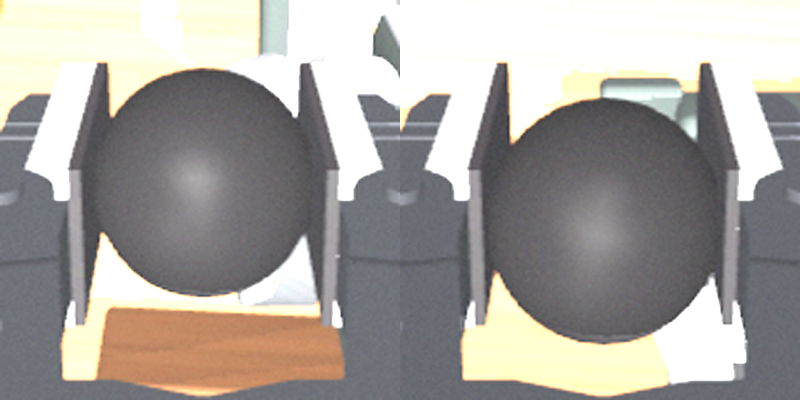

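```bash
python3 - <<'E'
from arc import *
c=cams.get_calibration("wrist"); r,t=Rt(c); s=get_state(); T=toolR(s)
for n,u,v,D in (("n1",321,332.8,91),("z1",321.5,348,98)):
    rho=D/2/c["fx"]; d=.016/np.sin(np.arctan(rho)); 
    ray=np.array([(u-c["cx"])/c["fx"],(v-c["cy"])/c["fy"],1]); 
    # off-axis elongation: use vertical extents angles
    a1=np.arctan((v-D/2-c["cy"])/c["fy"]);a2=np.arctan((v+D/2-c["cy"])/c["fy"])
    d=.016/np.sin((a2-a1)/2); am=(a1+a2)/2
    pc=np.array([(u-c["cx"])/c["fx"]*d*np.cos(am),d*np.sin(am),d*np.cos(am)])
    w=r.T@(pc-t); print(n,"ball rel TCP tool mm",T.inv().apply(w-s["tcp_pos"])*1000,"world now",w)
E
```

```text
n1 ball rel TCP tool mm [-2.34053603 -0.27038172  3.72575258] world now [ 0.51472382 -0.16823344  0.19759165]
z1 ball rel TCP tool mm [-2.82504436 -0.09297074 -5.4262847 ] world now [ 0.51517549 -0.16802196  0.20674464]
```

Request:
{"fn": "play_rows", "kwargs": {"series": "0 0 0 0 0 0 0;0 0 0 0 0 0 0;0 0 0 0 0 0 0;0 0 0 0 0 0 0;0 0 0 0 0 0 0;0 0 0 0 0 0 0;0 0 0 0 0 0 0;0 0 0 0 0 0 0", "newtons": 80}}

```text
clock: 28.4
tcp_pos: [0.5124, -0.1681, 0.2015]
orientation: [0.001, -0.029, 1.0, -0.0]
wrist_force: [-2.7, 2.4, 10.5]
finger_gap: 0.029
```

```bash
python3 feel.py; python3 - <<'E'
from h import *
shot("wrist","y1")
a=cv2.imread("pics/z1_raw.png").astype(int);b=cv2.imread("pics/y1_raw.png").astype(int)
im=lambda n: cv2.convertScaleAbs(cv2.resize(cv2.imread(f"pics/{n}_raw.png")[260:420,240:400],(400,400),interpolation=2),alpha=2.5,beta=20)
cv2.imwrite("pics/cmp2.png",np.hstack([im("z1"),im("y1")]))
print(np.abs(a-b)[290:410,270:370].mean())
E
```

```text
t 28.40 phi 0.715 rad 168.5 pull 9.5 radial 5.1 fy 2.4 vel 0.002 gap 0.0290
2.961527777777778
```

View pics/cmp2.png

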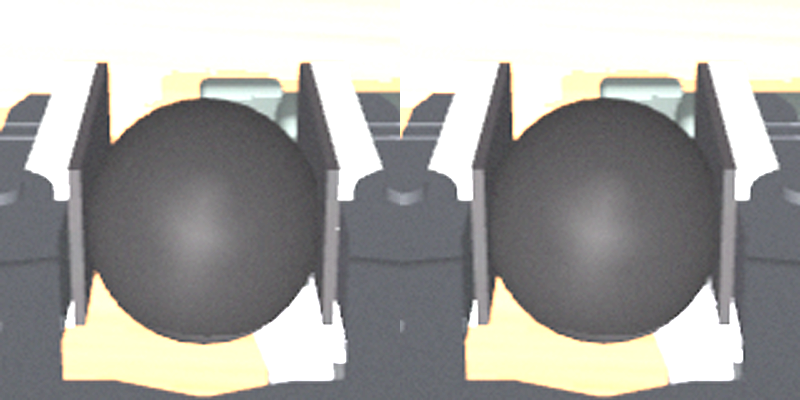

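View pics/z3.png

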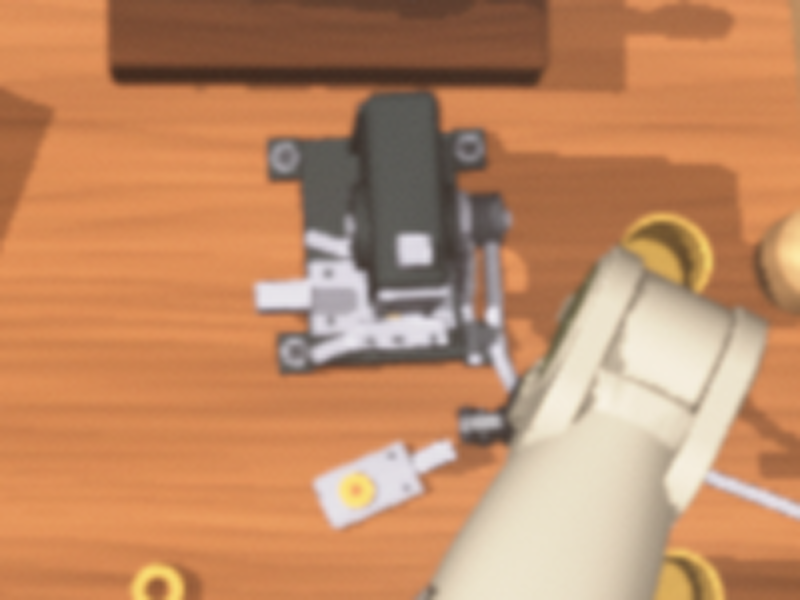

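```bash
python3 -c "
from workcell import workorder
print(workorder.hand_in())"
```

```text
the job is handed in; nothing more can be done
None
```

The die is in the slot against the end stop, and I handed the job in at about 28 s with the handle held down past the third click. No verdict was reported.

**Die:** I gripped the middle-sized die (60 mm plate) by its tang and slid it in. It met a firm stop and moved less than 0.5 mm more when pushed with about 29 N. Camera measurements scaled to the bed edge put the tang at about 90.5 mm, which is the home position. My first estimate of the press position was about 2 mm off, so before that correction the tang read about 93 mm.

**Handle:** I gripped the ball and pulled it down in about 4 mm steps. The pull dropped three times, with lows at tool-based handle angles of 0.32, 0.52 and 0.69 rad. I stopped where it was rising again, at about 0.72 rad.

**Last checks:**
- **Ball slip:** the ball had slid about 9 mm up between the pads, so the true handle angle is nearer 0.66 rad. Three clicks still fits: two or four would put the first crest outside its stated range.
- **Stability:** after I raised the grip to 80 N, the ball, tool and about 9.5 N pull stayed steady for a second.
- **Die and bystanders:** the last top view showed the die still in place and nothing visibly displaced; the arm hid part of the view.
- **Pad force:** I could not measure how hard the pad presses on the cap. It is inferred from the handle angle.
- **Click drops:** the first two drops were only 2 to 3 N instead of the stated 6 N. The third was about 5 N.

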